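# Close a push-lid tin in the sprung lid press

### The job

Set the small tin upright in the ring on the lid press's sprung plate, and only then take the tamper out of its sloping rest, stand it upright on the rubber mat and let go of it. Take the tamper again from above and press the tin's lid squarely down with it until the lid is fully home and the sprung plate has bottomed out level; keep it pressed there for about a second. Finally stand the tamper back upright on the mat, leaving the tin in the press, and do not disturb the tall can or the cup.

Things in the scene. Friction and masses are not known exactly. Their poses are not given: they have to be found in the camera images.
- tin: The tin to close: low, round, plain metal, 54 mm diameter, body 40 mm tall, upright on the table, about 150 g. Its loose push-in lid, a round steel plug 48 mm in diameter, stands 7 to 8 mm proud (lid top 48 mm above the underside). Origin: centre of the underside; z up. Best held by the body, from above.
- tin_lid (a joint): How far the lid has been pushed into the tin, m: 0 as it stands proud by 8 mm, 0.004 fully home (then still 4 mm proud, its top 44 mm above the tin's underside). It is a friction fit: it needs about 9 N and stays where it is pushed.
- tamper: Tamper: flat round steel foot 48 mm diameter, 14 mm thick; 20 mm neck; square wooden handle 26 x 26 mm from 34 to 96 mm above the foot's face. About 300 g, foot-heavy. Origin: centre of the foot's face; z along the handle away from the face; x, y square to the handle's flats. Starts leaning in the rest: z 45 degrees from vertical, handle top towards the rest's +x, its y axis level.
- tamper_grip (a point): Point on the tamper's axis in its handle, 66 mm above the foot's face; axes as the tamper's. About 76 mm above the table at the start.
- rest: The tamper's sloping rest, fixed: steel V-trough 90 mm (x) by 62 mm (y), side cheeks up to 34 mm high, highest edge about 50 mm at its -x side, under the foot. Origin: centre, on the table; +x is the way the handle leans. The foot lies between the cheeks with 1.5 mm play and lifts out upwards or along the handle.
- mat: Flat black rubber mat, fixed, 120 x 120 mm, 4 mm thick. Origin: centre of its underside, on the table (its top is 4 mm higher).
- press: The lid press, fixed: a painted block 120 x 120 mm, 28 mm high, with four 14 mm guide pins at its corners and a round sprung plate above its middle. Origin: centre of its underside on the table.
- nest_top (a point): Centre of the top face of the press's round sprung plate (84 mm diameter), where the tin stands; 50 mm above the table when up. A ring on it, 66 mm inner and 76 mm outer diameter, 4 mm high, locates the tin. z is the plate's normal: the plate also rocks on springs (3 N m per rad, up to 0.12 rad) if pressed off-centre or askew.
- nest (a joint): How far the sprung plate is pressed down, m: 0 up, 0.012 bottomed out on its stop. The spring pushes back with about 4 N at the top and 16 N at the bottom (less the tin's and plate's weight), and lifts the plate again when let go.
- can: Bystander: a tall plain metal can, 64 mm diameter, 90 mm high, standing in the same row as the tin. Origin: centre of underside.
- cup: Bystander: an open steel cup, 72 mm rim, 75 mm high, in the same row as the tin. Origin: centre of underside.
Not all that is in view belongs to the job. Leave any pink, purple or yellow look-alike of the tamper alone.

How it is judged:
By the outcome, as a careful person would: the job done as asked, in the order asked, and still so for the second after the job is handed in, with the robot touching nothing.
It also fails if it takes over 72 s, if anything falls off the work surface, if the arm or the gripper's body presses on something with over 40 N, if the wrist force passes 120 N, or if a joint passes its speed limit or range.

### The arm

A 6-joint arm with a two-finger parallel gripper is mounted at the origin on the work surface. World frame = base frame: x ahead of the robot, y to its left, z up, the work surface at z = 0. Lengths are in m, angles in rad, forces in N, time in s.
With the tool pointing down it reaches from about 0.35 to 0.875 m from the base axis. Payload 4.2 kg.
Tool frame: the origin (TCP) lies at the very end of the fingers, on their centre line; the grasp point (between the pads) lies 19 mm behind it; z points along the fingers, y is the direction in which the jaws open and shut (so a half turn about z gives the same grasp; the last joint's range is limited). The gripper opens to 87 mm and grips with 3 to 60 N. Pads are 19 mm wide; open, the fingers measure 117 mm over their backs; the gripper's body (75 mm by 190 mm) begins 51 mm behind the grasp point.
Start: joints at [-0.956, 0.385, 0.008, 0, -1.194, -0.259], TCP at [0.218, -0.586, 0.223] pointing down, gripper open.
Joint ranges: [-3.14, 3.14], [-1.21, 2.06], [-1.07, 1.41], [-3.16, 2.05], [-2.99, -0.16], [-3.1, 3.1]. Speed limits (rad/s): [2.79, 2.79, 3.14, 3.14, 3.14, 3.14].

### API

Orientations are given as a rotation vector (axis times angle).
In Python, from plant import bot, capture gives the robot as it stands. The module is installed in compiled form; this text tells all that it offers.
- The arm moves only by the tool drive_tool, never from a script. Its argument "steps" is one flat list of numbers, 7 for each row, row after row: the turn, a rotation vector about the tool's x, y, z normalised to -1 to 1, where 1 is pi/4 rad, then the shift along the tool's x, y, z normalised to -1 to 1, where 1 is 500 mm, then the opening in per cent of the stroke, from 0 (shut) to 100 (fully open). A call has exactly 5 rows; each row shifts and turns the pose as measured when the row begins, along the tool's axes as they then stand; what a row does not reach is not made up. A row lasts 1/10 s, in which the tool goes at most 50 mm and 8.59 degrees, less where a joint would pass 70% of its speed; a pose out of reach is approached as far as the arm can. A call with a number of a shift or a turn outside -1 to 1 is refused whole. A call with a gripper value outside its range is refused whole. The fingers move at their own pace and stop on an object; "grip_force" is the grip in N (left out, the last holds). Time passes only in rows, so rows that do not move let the fingers close, or fill a call up. It gives the time, the measured TCP pose, the force and the opening at its end, in the units of the state.
- bot.sense(): the state, without advancing time (a new reading comes with each control period).
- capture(name): name is "scene" or "top" or "wrist"; returns a dict with "frame" (480x640x3 uint8, red, green, blue), "depth" (480x640 float32, m along the optical axis (not along the pixel's ray), 0 where there is no reading), "fx", "fy", "cx", "cy" (pixels), "R" (3x3) and "t" (3): a world point X has camera coordinates R X + t. Camera axes: x right, y down, z forward; pixel columns grow to the right and rows downward; lengths in m; the calibration is good to about 2 mm. A picture is of the moment at which its call begins.
- bot.close_job(): hands the job in, once; it reports no verdict.
The state is a dict: "time_s": time; "qpos": joint angles; "dq": joint speeds; "tau": joint torques, N m; "tool_pos": TCP position; "ee_rot": TCP orientation; "force": force on the tool from outside, world axes, zero at the start; "torque": the same for the moment, N m; "gripper_width": finger opening in m.
Only numpy, scipy, OpenCV 4.12 (cv2) and the standard library are available. Lean on these libraries where they do the work, as an engineer would, in place of code of your own. Each camera call takes 0.05 s, during which the arm holds its last target.

## Working session

There is one attempt and no reset: what is moved stays moved. The work goes in short steps, Python scripts to look and compute and a tool call to move; the robot and the scene stay as the last step left them, time stands still between calls to the robot, and variables do not carry over. Pictures are saved under pics/ and viewed, and the job is handed in when it is done.

Besides the shell and the picture viewer there is one more tool, called after "Call:" by a JSON object that holds its "name" and its "arguments", one argument or row to a line. drive_tool: Moves the arm, as the interface text tells. Its arguments: {"type":"object","properties":{"steps":{"type":"array","items":{"type":"number"}},"grip_force":{"type":"number"}},"required":["steps"]}

```bash
mkdir -p pics; ls; cat > h.py <<'E'
import numpy as np,cv2
from plant import bot,capture
def save(c,n): cv2.imwrite('pics/'+n+'.png',cv2.cvtColor(c['frame'],cv2.COLOR_RGB2BGR))
def ray(c,u,v,z):
    d=c['R'].T@np.array([(u-c['cx'])/c['fx'],(v-c['cy'])/c['fy'],1]); o=-c['R'].T@c['t']
    return o+d*(z-o[2])/d[2]
def proj(c,X):
    p=c['R']@np.asarray(X)+c['t']; return np.array([c['fx']*p[0]/p[2]+c['cx'],c['fy']*p[1]/p[2]+c['cy']])
def cloud(c):
    d=c['depth'].astype(float); v,u=np.mgrid[:480,:640]
    P=np.stack([(u-c['cx'])/c['fx']*d,(v-c['cy'])/c['fy']*d,d],-1)
    W=(P-c['t'])@c['R']; W[d<=0]=np.nan; return W
E
python3 - <<'E'
from h import *
print(bot.sense())
for n in ['scene','top','wrist']:
    c=capture(n); save(c,n+'0'); print(n,c['fx'],c['R'].round(3).tolist(),c['t'])
    np.save(n+'0.npy',c,allow_pickle=True)
E
```

```text
pics
{'time_s': 0.0, 'qpos': array([-9.56422937e-01,  3.85522921e-01,  6.62340954e-03, -5.13720118e-04,
       -1.19400243e+00, -2.58578751e-01]), 'dq': array([-0.00017095,  0.00246015, -0.00146758, -0.00116599, -0.0002669 ,
       -0.00132107]), 'tau': array([-1.20958052e-04, -3.90666497e+01,  1.87402725e+01,  4.21996057e+00,
        1.08666791e-02, -2.05538454e-04]), 'tool_pos': array([ 0.21750435, -0.58528224,  0.22147678]), 'ee_rot': array([ 0.5555635 , -3.09161264, -0.003314  ]), 'force': array([1.14036944, 0.11221668, 0.18296187]), 'torque': array([ 0.06628894, -0.01173039, -0.02986646]), 'gripper_width': 0.08713656318328389}
scene 491.8165741936784 [[0.191, 0.981, 0.008], [0.588, -0.108, -0.801], [-0.786, 0.158, -0.598]] [-0.01314329 -0.23302878  1.30500047]
top 452.94052684875896 [[0.007, -1.0, -0.004], [-0.978, -0.006, -0.207], [0.207, 0.006, -0.978]] [-0.08018272  0.51671022  0.8592107 ]
wrist 399.6982322623538 [[-0.348, 0.938, 0.002], [0.91, 0.337, 0.24], [0.224, 0.085, -0.971]] [ 0.62362467 -0.02976339  0.38960609]
```

View pics/scene0.png

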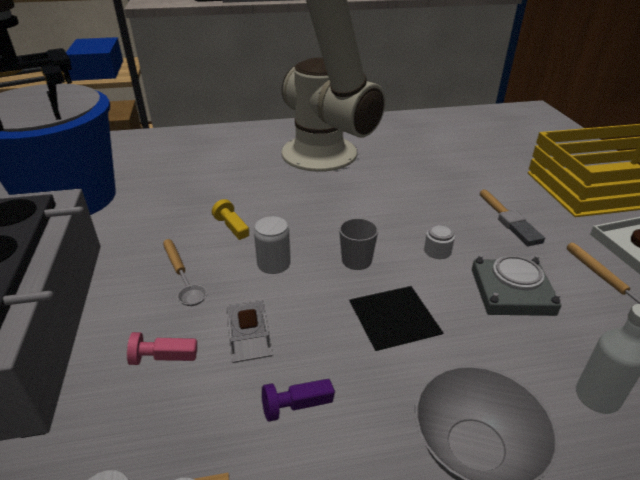

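View pics/top0.png

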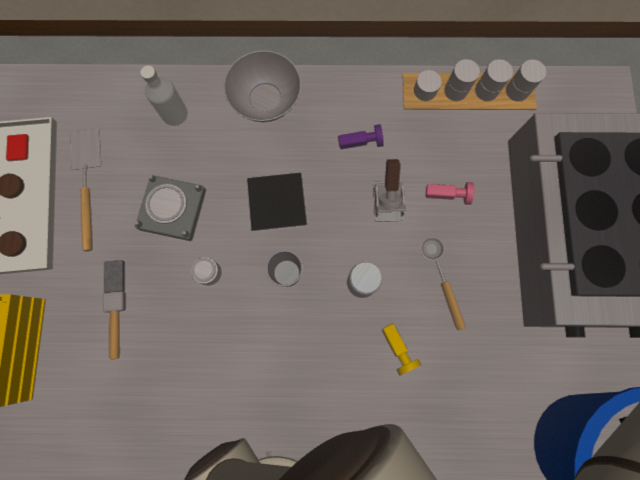

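View pics/wrist0.png

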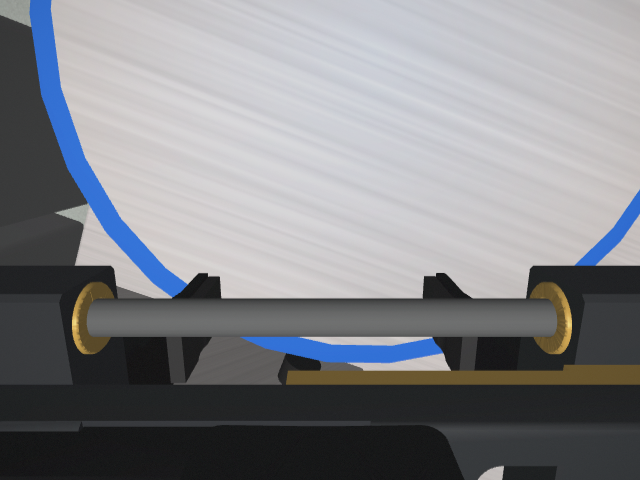

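Top view: candidates for the tin are (205,270) low round, with the lid standing proud; the can (365,280) and the cup (285,268) are taller. Candidates for the tamper are the brown handle in the rest (392,180); purple (360,138), pink (450,191) and yellow (402,350) are look-alikes. I choose (205,270) and (392,180). The press is at (168,207) and the mat at (277,201). The scene view agrees.

```bash
python3 - <<'E'
from h import *
c=np.load('top0.npy',allow_pickle=True).item(); s=np.load('scene0.npy',allow_pickle=True).item()
a=cv2.resize(c['frame'][230:310,165:245],(400,400),interpolation=2)
b=cv2.resize(c['frame'][150:230,352:432],(400,400),interpolation=2)
cv2.imwrite('pics/crop0.png',cv2.cvtColor(np.hstack([a,b]),cv2.COLOR_RGB2BGR))
for cc,pts in ((c,[(205,270),(192,270),(285,268),(365,278),(165,203),(277,201),(393,170),(390,200),(388,215),(220,300)]),(s,[(440,232),(519,270),(357,230),(272,228),(397,317),(248,318),(247,350)])):
    W=cloud(cc)
    for u,v in pts: print((u,v),np.nanmedian(W[v-1:v+2,u-1:u+2].reshape(-1,3),0).round(4))
E
```

```text
(205, 270) [0.4565 0.1455 0.0476]
(192, 270) [0.458  0.1718 0.0449]
(285, 268) [ 0.4681 -0.0114  0.0041]
(365, 278) [ 0.4369 -0.1704  0.0897]
(165, 203) [0.5953 0.236  0.049 ]
(277, 201) [0.6145 0.0091 0.0035]
(393, 170) [ 0.6515 -0.2285  0.0956]
(390, 200) [ 0.6044 -0.2288  0.0484]
(388, 215) [ 0.5844 -0.2308  0.0043]
(220, 300) [ 0.4006  0.1229 -0.0007]
(440, 232) [0.461  0.1487 0.0475]
(519, 270) [0.5935 0.2391 0.0501]
(357, 230) [ 0.4269 -0.0061  0.0486]
(272, 228) [ 0.4487 -0.1689  0.0892]
(397, 317) [0.6201 0.0161 0.0035]
(248, 318) [ 0.6697 -0.2259  0.0965]
(247, 350) [ 0.6447 -0.2335  0.0032]
```

View pics/crop0.png

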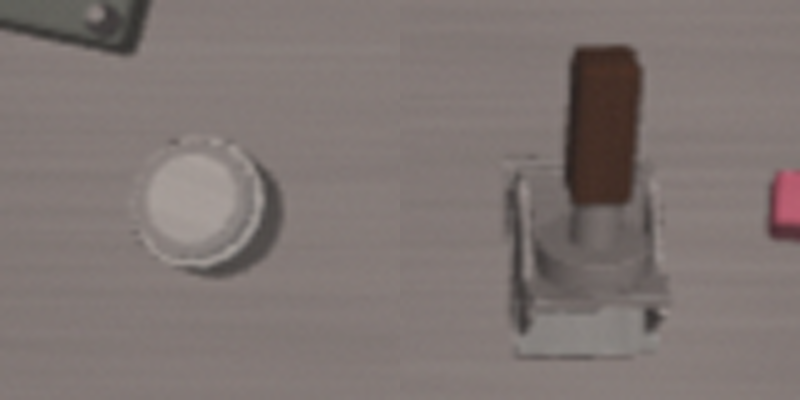

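```bash
cat > meas.py <<'E'
from h import *
def sel(W,m):
    P=W.reshape(-1,3); k=m.reshape(-1)&np.isfinite(P).all(1); return P[k]
def circ(P):
    (x,y),r=cv2.minEnclosingCircle(P[:,:2].astype(np.float32)); return np.array([x,y,r]).round(4)
def near(W,x,y,r): return np.hypot(W[...,0]-x,W[...,1]-y)<r
E
python3 - <<'E'
from meas import *
for n in ['top','scene']:
    c=np.load(n+'0.npy',allow_pickle=True).item(); W=cloud(c); z=W[...,2]
    print(n)
    for nm,x,y,r,z0,z1 in [('lid',.458,.147,.04,.0445,.06),('tinall',.458,.147,.05,.02,.06),('ring',.594,.238,.05,.0515,.06),('plate+ring',.594,.238,.05,.045,.06),('can',.44,-.17,.05,.085,.1),('cup',.44,-.01,.06,.07,.09),('pins',.594,.238,.1,.032,.044)]:
        P=sel(W,near(W,x,y,r)&(z>z0)&(z<z1)); print(nm,len(P),P.mean(0).round(4) if len(P) else '',circ(P) if len(P) else '', P[:,2].max().round(4) if len(P) else '')
    P=sel(W,near(W,.594,.238,.1)&(z>.02)&(z<.033)); print('pressblock',cv2.minAreaRect(P[:,:2].astype(np.float32)))
    P=sel(W,near(W,.594,.238,.1)&(z>.02)&(np.hypot(W[...,0]-.594,W[...,1]-.238)>.058)); 
    print('pin max z',np.sort(P[:,2])[-8:].round(4))
    g=cv2.cvtColor(c['frame'],cv2.COLOR_RGB2GRAY)
    P=sel(W,near(W,.614,.01,.1)&(g<30)&(z<.01)); print('mat',cv2.minAreaRect(P[:,:2].astype(np.float32)))
    f=c['frame'].astype(int); m=near(W,.65,-.23,.06)&(z>.03)&(f[...,0]>f[...,2]*1.5)
    P=sel(W,m); print('handle',len(P),P.mean(0).round(4),P.min(0).round(4),P.max(0).round(4)); 
    m=near(W,.62,-.23,.08)&(z>.003)&(z<.12)&~m; P=sel(W,m&(f[...,0]<=f[...,2]*1.4)); print('rest',cv2.minAreaRect(P[:,:2].astype(np.float32)),P.min(0),P.max(0))
E
```

```text
top
lid 428 [0.4575 0.1486 0.0478] [0.458  0.149  0.0242] 0.053
tinall 600 [0.4557 0.1457 0.0446] [0.4571 0.1495 0.0278] 0.053
ring 301 [0.5941 0.2337 0.0532] [0.5942 0.2341 0.041 ] 0.0571
plate+ring 1251 [0.5942 0.2338 0.0502] [0.5945 0.2347 0.0427] 0.0571
can 738 [ 0.4386 -0.1723  0.0896] [ 0.4387 -0.1725  0.0296] 0.0957
cup 198 [ 0.4601 -0.0146  0.0741] [ 0.4583 -0.0151  0.0359] 0.0791
pins 92 [0.5897 0.2301 0.039 ] [0.5953 0.2331 0.0767] 0.0439
pressblock ((0.5951477289199829, 0.23398515582084656), (0.12015079706907272, 0.12111465632915497), 78.44485473632812)
pin max z [0.0424 0.0425 0.0427 0.0429 0.043  0.0433 0.0437 0.0439]
mat ((0.0, 0.0), (0.0, 0.0), 0.0)
handle 333 [ 0.6452 -0.229   0.0877] [ 0.62   -0.2406  0.063 ] [ 0.6743 -0.2176  0.106 ]
rest ((0.6145010590553284, -0.23062166571617126), (0.15374086797237396, 0.13835102319717407), 62.87239074707031) [ 0.54057077 -0.30273137  0.00300592] [ 0.69849193 -0.15565097  0.10303356]
scene
lid 307 [0.4591 0.1517 0.0475] [0.4586 0.1536 0.0258] 0.0505
tinall 632 [0.4667 0.1475 0.0401] [0.4596 0.1514 0.0275] 0.0505
ring 306 [0.5965 0
[... 182 characters left out ...]
237 [ 0.4578 -0.0118  0.0731] [ 0.457  -0.0141  0.0381] 0.0767
pins 173 [0.6041 0.2335 0.0394] [0.5947 0.2358 0.0778] 0.044
pressblock ((0.5951235294342041, 0.23713955283164978), (0.11964506655931473, 0.12292593717575073), 78.59534454345703)
pin max z [0.0427 0.0428 0.0428 0.0428 0.0429 0.0431 0.0433 0.0446]
mat ((0.6156870126724243, 0.012336239218711853), (0.11971133202314377, 0.11749456822872162), 6.867744445800781)
handle 289 [ 0.6698 -0.2269  0.0963] [ 0.6593 -0.2388  0.0857] [ 0.6794 -0.2149  0.105 ]
rest ((0.6324979066848755, -0.25272226333618164), (0.09671828895807266, 0.11227419227361679), 4.1074419021606445) [ 0.58024192 -0.30906634  0.00300222] [ 0.67885633 -0.19650877  0.1049439 ]
```

```bash
cat >> h.py <<'E'
from scipy.spatial.transform import Rotation as Ro
def down(psi,tilt=0):
    p=np.radians(psi); y=np.array([np.cos(p),np.sin(p),0]); z=np.array([0,0,-1.]); x=np.cross(y,z)
    return Ro.from_matrix(np.stack([x,y,z],1))
def go(pos,rot=None):
    s=bot.sense(); R=Ro.from_rotvec(s['ee_rot']); rot=rot or R
    d=R.inv().apply(np.array(pos)-s['tool_pos']); w=(R.inv()*rot).as_rotvec()
    d2=rot.inv().apply(np.array(pos)-s['tool_pos'])
    print('t',round(s['time_s'],2),'pos',s['tool_pos'].round(4),'yz',R.as_matrix()[:,1].round(3),R.as_matrix()[:,2].round(4),'F',s['force'].round(2),'T',s['torque'].round(2),'w',s['gripper_width'].round(4),'q',s['qpos'].round(2))
    print(' turn',(w/(np.pi/4)).round(4),' shift now',(d/.5).round(4),' shift after turn',(d2/.5).round(4))
E
python3 - <<'E'
from meas import *
c=np.load('scene0.npy',allow_pickle=True).item(); W=cloud(c);f=c['frame'].astype(int)
P=sel(W,(f[...,2]>f[...,0]*2)&(W[...,0]<.6)&(W[...,1]<-.3)); print(len(P),P.min(0),P.max(0))
go([.458,.151,.25],down(168.5))
E
```

```text
10442 [-1.90732059 -1.07773447 -0.20623102] [ 0.58897127 -0.46392681  0.40163194]Traceback (most recent call last):
  File "<stdin>", line 4, in <module>
  File "h.py", line 21, in go
    print('t',round(s['time_s'],2),'pos',s['tool_pos'].round(4),'yz',R.as_matrix()[:,1].round(3),R.as_matrix()[:,2].round(4),'F',s['force'].round(2),'T',s['torque'].round(2),'w',s['gripper_width'].round(4),'q',s['qpos'].round(2))
                                                                                                                                                                                  ^^^^^^^^^^^^^^^^^^^^^^^^
AttributeError: 'float' object has no attribute 'round'
```

```bash
sed -i "s/s\['gripper_width'\].round(4)/round(s['gripper_width'],4)/" h.py; python3 - <<'E'
from meas import *
c=np.load('scene0.npy',allow_pickle=True).item(); W=cloud(c)
for u,v in [(60,95),(100,110),(110,170),(60,160),(40,92)]: print(u,v,W[v,u].round(3))
go([.458,.151,.25],down(168.5))
E
```

```text
60 95 [ 0.08  -0.562  0.221]
100 110 [ 0.152 -0.475  0.211]
110 170 [ 0.142 -0.491  0.072]
60 160 [ 0.231 -0.552  0.147]
40 92 [ 0.05  -0.609  0.22 ]
t 0.15 pos [ 0.2176 -0.5854  0.2217] yz [-0.348  0.937  0.002] [-7.0e-04  1.5e-03 -1.0e+00] F [-0.09 -0.3   0.36] T [ 0.02 -0.03  0.  ] w 0.0872 q [-0.96  0.39  0.01 -0.   -1.19 -0.26]
 turn [ 2.0000e-03  9.0000e-04 -1.2916e+00]  shift now [-0.9636  1.2133 -0.0547]  shift after turn [-1.5392 -0.1775 -0.0566]
```

Call:
{"name": "drive_tool", "arguments": {
  "steps": [0,0,0,0,0,-0.04,100,0,0,0,0,0,-0.04,100,0,0,0,0,0,-0.04,100,0,0,0,0,0,-0.04,100,0,0,0,0,0,-0.04,100]
}}

```text
time_s: 0.65
tool_pos: [0.2167, -0.5831, 0.3182]
ee_rot: [0.554, -3.088, -0.025]
force: [-0.9, -0.0, -0.1]
gripper_width: 0.087
```

```bash
python3 - <<'E'
from h import *
go([.458,.151,.25],down(168.5))
E
```

```text
t 0.65 pos [ 0.2167 -0.5831  0.3182] yz [-0.348  0.938  0.016] [-0.0071  0.0148 -0.9999] F [-0.87 -0.05 -0.06] T [-0.11 -0.03  0.09] w 0.087 q [-0.96  0.34  0.18 -0.   -1.43 -0.26]
 turn [ 0.0199  0.0089 -1.2925]  shift now [-0.9631  1.2065  0.1547]  shift after turn [-1.5349 -0.1803  0.1363]
```

Call:
{"name": "drive_tool", "arguments": {
  "steps": [0,0,0,-0.062,0.078,0,100,0,0,0,-0.062,0.078,0,100,0,0,0,-0.062,0.078,0,100,0,0,0,-0.062,0.078,0,100,0,0,0,-0.062,0.078,0,100]
}}

```text
time_s: 1.15
tool_pos: [0.2948, -0.3479, 0.3194]
ee_rot: [0.538, -3.09, -0.022]
force: [1.8, 0.1, 0.7]
gripper_width: 0.0874
```

Call:
{"name": "drive_tool", "arguments": {
  "steps": [0,0,0,-0.062,0.078,0,100,0,0,0,-0.062,0.078,0,100,0,0,0,-0.062,0.078,0,100,0,0,0,-0.062,0.078,0,100,0,0,0,-0.062,0.078,0,100]
}}

```text
time_s: 1.65
tool_pos: [0.3719, -0.1101, 0.3219]
ee_rot: [0.535, -3.093, -0.023]
force: [1.4, -0.6, 0.6]
gripper_width: 0.087
```

Call:
{"name": "drive_tool", "arguments": {
  "steps": [0,0,-0.18,0,0,0,100,0,0,-0.18,0,0,0,100,0,0,-0.18,0,0,0,100,0,0,-0.18,0,0,0,100,0,0,-0.18,0,0,0,100]
}}

```text
time_s: 2.15
tool_pos: [0.3727, -0.102, 0.3212]
ee_rot: [-1.625, 2.684, 0.026]
force: [-0.7, -1.0, 0.1]
gripper_width: 0.0869
```

```bash
python3 - <<'E'
from h import *
go([.458,.151,.25],down(168.5))
E
```

```text
t 2.15 pos [ 0.3727 -0.102   0.3212] yz [-0.886  0.463  0.012] [-0.0053  0.016  -0.9999] F [-0.75 -0.96  0.08] T [ 0.02  0.04 -0.05] w 0.0869 q [ 0.14 -0.1  -0.32 -0.02 -1.35 -0.62]
 turn [ 0.0132  0.017  -0.3581]  shift now [-0.5257  0.0816  0.1496]  shift after turn [-0.5298 -0.0663  0.1425]
```

Call:
{"name": "drive_tool", "arguments": {
  "steps": [0.007,0.008,-0.18,0,0,0.01,100,0.006,0.008,-0.178,0,0,0.01,100,0,0,0,-0.095,-0.012,0.02,100,0,0,0,-0.095,-0.012,0.02,100,0,0,0,-0.095,-0.012,0.02,100]
}}

```text
time_s: 2.65
tool_pos: [0.4168, 0.0341, 0.2815]
ee_rot: [-1.99, 2.426, -0.003]
force: [1.1, -0.5, 0.5]
gripper_width: 0.0868
```

Call:
{"name": "drive_tool", "arguments": {
  "steps": [0,0,0,-0.09,-0.011,0.02,100,0,0,0,-0.08,-0.01,0.015,100,0,0,0,-0.04,-0.01,0.01,100,0,0,0,0,0,0,100,0,0,0,0,0,0,100]
}}

```text
time_s: 3.15
tool_pos: [0.4526, 0.1418, 0.2556]
ee_rot: [1.999, -2.422, 0.002]
force: [0.6, 0.5, 0.2]
gripper_width: 0.0873
```

```bash
python3 - <<'E'
from h import *
go([.458,.151,.2],down(168.5))
c=capture('wrist');save(c,'w1');np.save('w1.npy',c,allow_pickle=True)
c=capture('top');save(c,'t1');np.save('t1.npy',c,allow_pickle=True)
E
```

```text
t 3.15 pos [0.4526 0.1418 0.2556] yz [-0.982  0.189 -0.   ] [ 1.0e-04 -1.4e-03 -1.0e+00] F [0.56 0.5  0.23] T [-0.03  0.06 -0.  ] w 0.0873 q [ 0.65  0.1  -0.29  0.   -1.18 -0.84]
 turn [-0.0005 -0.0017  0.0129]  shift now [-0.0203 -0.007   0.1112]  shift after turn [-0.0202 -0.0068  0.1112]
```

View pics/w1.png

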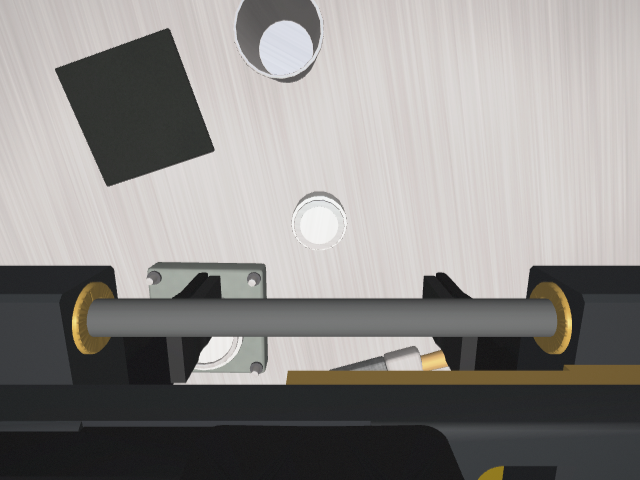

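The wrist view shows the tin at (319,222), the cup at (279,40), the mat at (135,108) and the press at (208,318).

```bash
python3 - <<'E'
from meas import *
c=np.load('w1.npy',allow_pickle=True).item(); W=cloud(c); z=W[...,2]
P=sel(W,near(W,.458,.149,.04)&(z>.0445)&(z<.06));print('lid',len(P),P.mean(0).round(4),circ(P))
P=sel(W,near(W,.458,.149,.05)&(z>.03)&(z<.06));print('tin',len(P),P.mean(0).round(4),circ(P))
g=cv2.cvtColor(c['frame'],cv2.COLOR_RGB2GRAY)
for cc,nm in ((c,'w'),(np.load('top0.npy',allow_pickle=True).item(),'top')):
    W=cloud(cc);g=cv2.cvtColor(cc['frame'],cv2.COLOR_RGB2GRAY)
    P=sel(W,near(W,.616,.01,.1)&(g<60)&(W[...,2]<.008)); print(nm,'mat',cv2.minAreaRect(P[:,:2].astype(np.float32)))
go([.458,.151,.10],down(168.5))
E
```

```text
lid 1950 [0.4573 0.1519 0.0486] [0.4575 0.1526 0.0241]
tin 2409 [0.4569 0.1503 0.0469] [0.4574 0.1525 0.0271]
w mat ((0.6143748164176941, 0.013318181037902832), (0.11908210068941116, 0.11855073273181915), 6.6446733474731445)
top mat ((0.6151264309883118, 0.010937675833702087), (0.11871814727783203, 0.11763546615839005), 6.729954242706299)
t 3.25 pos [0.4526 0.1412 0.256 ] yz [-0.982  0.191 -0.001] [ 9.e-04 -8.e-04 -1.e+00] F [-0.2   0.47  0.58] T [-0.01  0.13 -0.01] w 0.087 q [ 0.65  0.1  -0.29  0.   -1.18 -0.84]
 turn [-0.0014 -0.0008  0.0113]  shift now [-0.0215 -0.0064  0.312 ]  shift after turn [-0.0214 -0.0066  0.312 ]
```

Call:
{"name": "drive_tool", "arguments": {
  "steps": [0,0,0.011,-0.022,-0.006,0.07,100,0,0,0,0,0,0.08,100,0,0,0,0,0,0.08,100,0,0,0,0,0,0.07,100,0,0,0,0,0,0.04,100]
}}

```text
time_s: 3.75
tool_pos: [0.463, 0.1483, 0.0896]
ee_rot: [-1.965, 2.425, -0.006]
force: [-0.2, 0.1, -0.6]
gripper_width: 0.0867
```

```bash
python3 - <<'E'
from h import *
go([.4575,.152,.013],down(168.5))
E
```

```text
t 3.75 pos [0.463  0.1483 0.0896] yz [-0.978  0.207 -0.016] [ 0.0186  0.0099 -0.9998] F [-0.25  0.1  -0.63] T [-0.01  0.19 -0.02] w 0.0867 q [ 0.65  0.29 -0.52  0.   -0.74 -0.86]
 turn [-0.0206  0.0172 -0.0103]  shift now [-0.0029  0.0148  0.153 ]  shift after turn [-0.0051  0.0123  0.1531]
```

Call:
{"name": "drive_tool", "arguments": {
  "steps": [-0.02,0.017,-0.01,-0.004,0.013,0.03,100,0,0,0,0,0,0.03,100,0,0,0,0,0,0.03,100,0,0,0,0,0,0.03,100,0,0,0,0,0,0,100]
}}

```text
time_s: 4.25
tool_pos: [0.4566, 0.1482, 0.0281]
ee_rot: [1.98, -2.436, -0.0]
force: [-0.3, -0.3, 0.6]
gripper_width: 0.0867
```

```bash
python3 - <<'E'
from h import *
go([.4575,.152,.013],down(168.5))
E
```

```text
t 4.25 pos [0.4566 0.1482 0.0281] yz [-0.979  0.204  0.002] [-0.0019 -0.0015 -1.    ] F [-0.31 -0.31  0.6 ] T [0.02 0.13 0.01] w 0.0867 q [ 0.65  0.39 -0.58  0.   -0.6  -0.86]
 turn [ 0.002  -0.0024 -0.0064]  shift now [-0.0079 -0.0002  0.0303]  shift after turn [-0.0079 -0.0002  0.0303]
```

Call:
{"name": "drive_tool", "arguments": {
  "steps": [0,0,0,-0.008,0,0.015,100,0,0,0,0,0,0.014,100,0,0,0,0,0,0.003,100,0,0,0,0,0,0,55,0,0,0,0,0,0,55],
  "grip_force": 20
}}

```text
time_s: 4.75
tool_pos: [0.4597, 0.1534, 0.0141]
ee_rot: [-1.98, 2.435, -0.001]
force: [0.6, 0.1, 0.2]
gripper_width: 0.0775
```

```bash
python3 - <<'E'
from h import *
go([.4575,.152,.013],down(168.5))
E
```

```text
t 4.75 pos [0.4597 0.1534 0.0141] yz [-0.979  0.204 -0.003] [ 0.003   0.0017 -1.    ] F [0.58 0.15 0.23] T [0.01 0.05 0.01] w 0.0775 q [ 0.66  0.42 -0.59  0.   -0.56 -0.86]
 turn [-0.0034  0.0029 -0.0062]  shift now [0.0036 0.0037 0.0021]  shift after turn [0.0036 0.0037 0.0021]
```

Call:
{"name": "drive_tool", "arguments": {
  "steps": [0,0,0,0,0,0,50,0,0,0,0,0,0,50,0,0,0,0,0,0,50,0,0,0,0,0,0,50,0,0,0,0,0,0,50],
  "grip_force": 20
}}

```text
time_s: 5.25
tool_pos: [0.4598, 0.1536, 0.0148]
ee_rot: [-1.979, 2.434, -0.001]
force: [-0.6, -0.1, -0.6]
gripper_width: 0.0537
```

```bash
python3 - <<'E'
from h import *
go([.4575,.152,.013],down(168.5))
E
```

```text
t 5.25 pos [0.4598 0.1536 0.0148] yz [-0.979  0.204 -0.003] [ 0.004   0.0025 -1.    ] F [-0.58 -0.15 -0.62] T [ 0.03  0.01 -0.03] w 0.0537 q [ 0.66  0.42 -0.59  0.   -0.56 -0.86]
 turn [-0.0043  0.0042 -0.0063]  shift now [0.004  0.0038 0.0035]  shift after turn [0.004  0.0038 0.0035]
```

Call:
{"name": "drive_tool", "arguments": {
  "steps": [0,0,0,0,0,-0.03,50,0,0,0,0,0,-0.06,50,0,0,0,0,0,-0.06,50,0,0,0,0,0,-0.06,50,0,0,0,0,0,0,50]
}}

```text
time_s: 5.75
tool_pos: [0.4574, 0.1519, 0.1209]
ee_rot: [1.978, -2.436, -0.001]
force: [1.2, 0.4, -2.8]
gripper_width: 0.0532
```

```bash
python3 - <<'E'
from h import *
go([.595,.236,.12],down(168.5))
E
```

```text
t 5.75 pos [0.4574 0.1519 0.1209] yz [-0.979  0.205  0.002] [-0.0028 -0.0018 -1.    ] F [ 1.16  0.44 -2.81] T [ 0.17 -0.1  -0.03] w 0.0532 q [ 0.66  0.25 -0.48 -0.   -0.85 -0.86]
 turn [ 0.003  -0.003  -0.0077]  shift now [-0.2211 -0.2348  0.0007]  shift after turn [-0.2197 -0.2361  0.0017]
```

Call:
{"name": "drive_tool", "arguments": {
  "steps": [0.002,-0.003,-0.007,-0.03,-0.03,0,50,0,0,0,-0.055,-0.06,0,50,0,0,0,-0.06,-0.065,0,50,0,0,0,-0.045,-0.05,0,50,0,0,0,-0.02,-0.02,0,50]
}}

```text
time_s: 6.25
tool_pos: [0.5871, 0.2314, 0.1153]
ee_rot: [1.978, -2.429, -0.008]
force: [-0.9, -0.1, -1.6]
gripper_width: 0.0538
```

```bash
python3 - <<'E'
from meas import *
go([.595,.236,.085],down(168.5))
for n in ('top','scene','wrist'):
    c=capture(n); save(c,n+'2'); W=cloud(c); z=W[...,2]
    P=sel(W,near(W,.595,.236,.07)&(z>.14)&(z<.17)); print(n,len(P),P.mean(0) if len(P) else '')
    P=sel(W,near(W,.595,.236,.05)&(z>.0515)&(z<.058)); print(n,len(P),circ(P) if len(P) else '')
E
```

```text
t 6.25 pos [0.5871 0.2314 0.1153] yz [-0.979  0.203  0.01 ] [-0.0101 -0.002  -0.9999] F [-0.94 -0.09 -1.65] T [-0.02  0.14 -0.02] w 0.0538 q [ 0.63  0.49 -0.11 -0.01 -0.98 -0.83]
 turn [ 0.0121 -0.0051 -0.0042]  shift now [-0.0126 -0.0142  0.0604]  shift after turn [-0.0123 -0.0137  0.0606]
top 287 [0.58908261 0.21627811 0.14800173]
top 145 [0.5944 0.2299 0.0392]
scene 349 [0.59062778 0.22027443 0.14777272]
scene 312 [0.595  0.2367 0.0401]
wrist 11082 [0.58501911 0.22577567 0.14987482]
wrist 1531 [0.5934 0.2311 0.0383]
```

View pics/scene2.png

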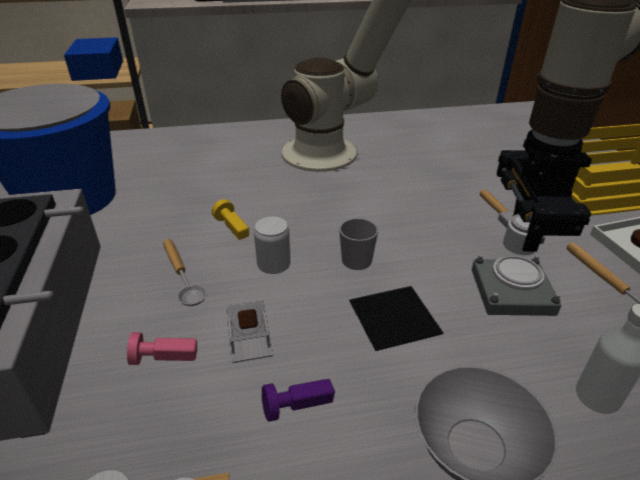

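View pics/wrist2.png

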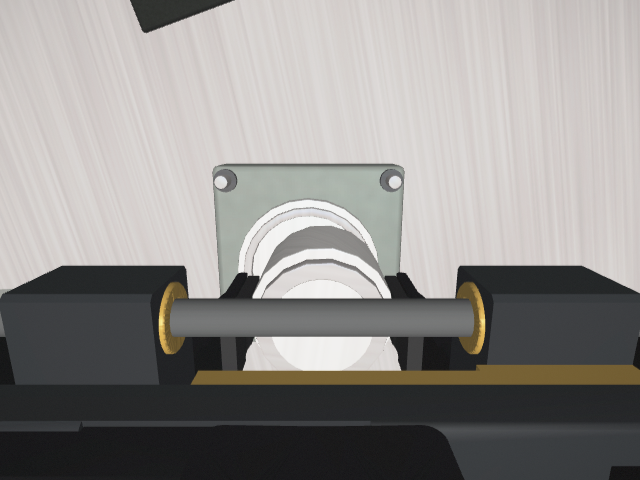

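Call:
{"name": "drive_tool", "arguments": {
  "steps": [0.012,-0.005,-0.004,-0.012,-0.014,0.01,50,0,0,0,0,0,0.02,50,0,0,0,0,0,0.02,50,0,0,0,0,0,0,50,0,0,0,0,0,0,50]
}}

```text
time_s: 6.9
tool_pos: [0.5887, 0.2321, 0.0856]
ee_rot: [1.981, -2.427, -0.003]
force: [-0.1, -0.2, -1.3]
gripper_width: 0.0534
```

```bash
python3 - <<'E'
from meas import *
go([.595,.236,.066],down(168.5))
E
```

```text
t 6.9 pos [0.5887 0.2321 0.0856] yz [-0.98   0.201  0.007] [-0.008  -0.0039 -1.    ] F [-0.06 -0.24 -1.35] T [ 0.09  0.04 -0.02] w 0.0534 q [ 0.63  0.52 -0.14 -0.   -0.92 -0.83]
 turn [ 0.009  -0.0069 -0.0015]  shift now [-0.0103 -0.011   0.0391]  shift after turn [-0.0101 -0.0107  0.0392]
```

Call:
{"name": "drive_tool", "arguments": {
  "steps": [0.009,-0.007,0,-0.011,-0.012,0,50,0,0,0,0,0,0.01,50,0,0,0,0,0,0.01,50,0,0,0,0,0,0,50,0,0,0,0,0,0,50]
}}

```text
time_s: 7.4
tool_pos: [0.5967, 0.2369, 0.0757]
ee_rot: [-1.985, 2.432, -0.001]
force: [-1.2, 0.4, -1.5]
gripper_width: 0.0538
```

```bash
python3 - <<'E'
from meas import *
go([.595,.236,.066],down(168.5))
E
```

```text
t 7.4 pos [0.5967 0.2369 0.0757] yz [-0.98   0.2   -0.002] [ 0.0024  0.0014 -1.    ] F [-1.17  0.39 -1.55] T [ 0.    0.11 -0.01] w 0.0538 q [ 0.63  0.54 -0.13  0.   -0.9  -0.83]
 turn [-0.0027  0.0024 -0.0013]  shift now [0.0025 0.003  0.0194]  shift after turn [0.0025 0.003  0.0194]
```

Call:
{"name": "drive_tool", "arguments": {
  "steps": [-0.002,0.002,0,0.0025,0.003,0.008,50,0,0,0,0,0,0.008,50,0,0,0,0,0,0.004,50,0,0,0,0,0,0,50,0,0,0,0,0,0,50]
}}

```text
time_s: 7.9
tool_pos: [0.5948, 0.2358, 0.0649]
ee_rot: [-1.986, 2.434, -0.0]
force: [-0.1, 0.3, -0.8]
gripper_width: 0.0536
```

```bash
python3 - <<'E'
from meas import *
go([.595,.236,.066],down(168.5))
c=capture('scene');cv2.imwrite('pics/s3.png',cv2.resize(cv2.cvtColor(c['frame'][180:330,440:640],cv2.COLOR_RGB2BGR),(800,600),interpolation=2))
E
```

```text
t 7.9 pos [0.5948 0.2358 0.0649] yz [-0.98  0.2  -0.  ] [ 4.e-04  1.e-04 -1.e+00] F [-0.12  0.34 -0.79] T [0.06 0.04 0.05] w 0.0536 q [ 0.63  0.55 -0.15  0.   -0.87 -0.83]
 turn [-0.0005  0.0002 -0.0013]  shift now [-0.0004 -0.0004 -0.0023]  shift after turn [-0.0004 -0.0004 -0.0023]
```

View pics/s3.png

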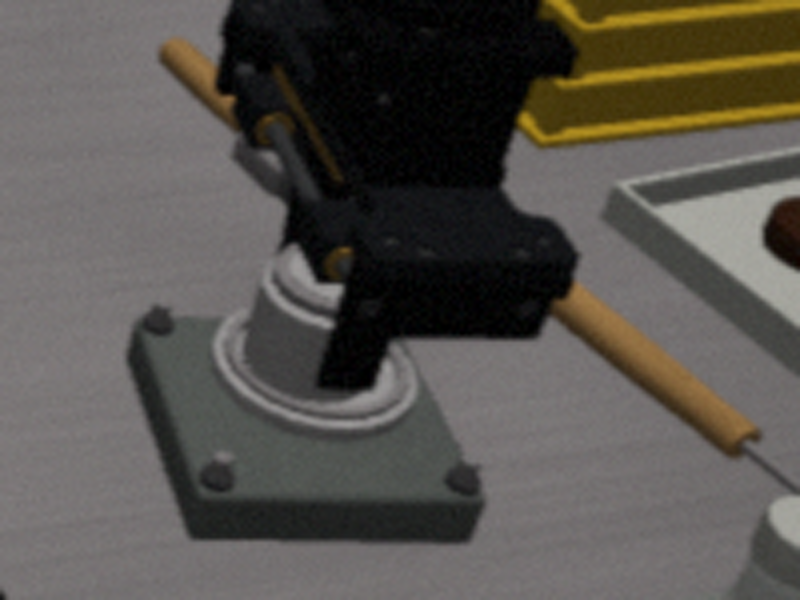

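Call:
{"name": "drive_tool", "arguments": {
  "steps": [0,0,0,0,0,0.002,50,0,0,0,0,0,0.002,50,0,0,0,0,0,0,50,0,0,0,0,0,0,50,0,0,0,0,0,0,50]
}}

```text
time_s: 8.45
tool_pos: [0.5949, 0.2359, 0.0644]
ee_rot: [-1.986, 2.433, -0.001]
force: [0.2, -0.5, -0.2]
gripper_width: 0.0537
```

```bash
python3 - <<'E'
from meas import *
go([.595,.236,.066],down(168.5))
E
```

```text
t 8.45 pos [0.5949 0.2359 0.0644] yz [-0.98   0.2   -0.001] [ 1.3e-03  4.0e-04 -1.0e+00] F [ 0.2  -0.49 -0.18] T [-0.05  0.3   0.01] w 0.0537 q [ 0.63  0.55 -0.15  0.   -0.87 -0.83]
 turn [-0.0015  0.0008 -0.0009]  shift now [-0.0002 -0.0001 -0.0031]  shift after turn [-0.0002 -0.0001 -0.0031]
```

Call:
{"name": "drive_tool", "arguments": {
  "steps": [0,0,0,0,0,0,80,0,0,0,0,0,0,80,0,0,0,0,0,0,80,0,0,0,0,0,0,80,0,0,0,0,0,-0.02,80]
}}

```text
time_s: 8.95
tool_pos: [0.5953, 0.236, 0.0739]
ee_rot: [-1.986, 2.432, -0.001]
force: [-0.0, 0.1, -0.4]
gripper_width: 0.0693
```

Call:
{"name": "drive_tool", "arguments": {
  "steps": [0,0,0,0,0,-0.04,80,0,0,0,0,0,-0.06,80,0,0,0,0,0,-0.06,100,0,0,0,0,0,-0.06,100,0,0,0,0,0,-0.04,100]
}}

```text
time_s: 9.45
tool_pos: [0.5946, 0.2353, 0.2097]
ee_rot: [1.986, -2.432, 0.002]
force: [1.7, 0.5, -0.5]
gripper_width: 0.0836
```

```bash
python3 - <<'E'
from meas import *
go([.66,-.23,.25],down(90))
for n in ('top','scene','wrist'):
    c=capture(n); save(c,n+'4'); np.save(n+'4.npy',c,allow_pickle=True); W=cloud(c); z=W[...,2]
    P=sel(W,near(W,.595,.236,.05)&(z>.0935)&(z<.105)); print(n,'lid',len(P),P.mean(0) if len(P) else '',circ(P) if len(P) else '')
    P=sel(W,near(W,.595,.236,.05)&(z>.0515)&(z<.058)); print(n,'ring',len(P),circ(P) if len(P) else '')
cv2.imwrite('pics/s4.png',cv2.resize(cv2.cvtColor(np.load('scene4.npy',allow_pickle=True).item()['frame'][180:330,440:640],cv2.COLOR_RGB2BGR),(800,600),interpolation=2))
E
```

```text
t 9.45 pos [0.5946 0.2353 0.2097] yz [-0.98  0.2  -0.  ] [-4.0e-04 -2.1e-03 -1.0e+00] F [ 1.67  0.47 -0.52] T [ 0.1  -0.01  0.02] w 0.0836 q [ 0.63  0.42  0.03  0.   -1.18 -0.83]
 turn [-0.0019 -0.0022  1.7441]  shift now [ 0.8859 -0.314  -0.0787]  shift after turn [-0.1309 -0.9306 -0.0806]
top lid 455 [0.59399437 0.23040519 0.09703476] [0.5948 0.2308 0.025 ]
top ring 200 [0.5936 0.2323 0.04  ]
scene lid 432 [0.59586522 0.23282339 0.09710811] [0.5933 0.2334 0.0252]
scene ring 309 [0.5961 0.2379 0.0383]
wrist lid 3445 [0.59419196 0.23353687 0.09828222] [0.5943 0.2342 0.0241]
wrist ring 1609 [0.5946 0.2379 0.0414]
```

View pics/s4.png

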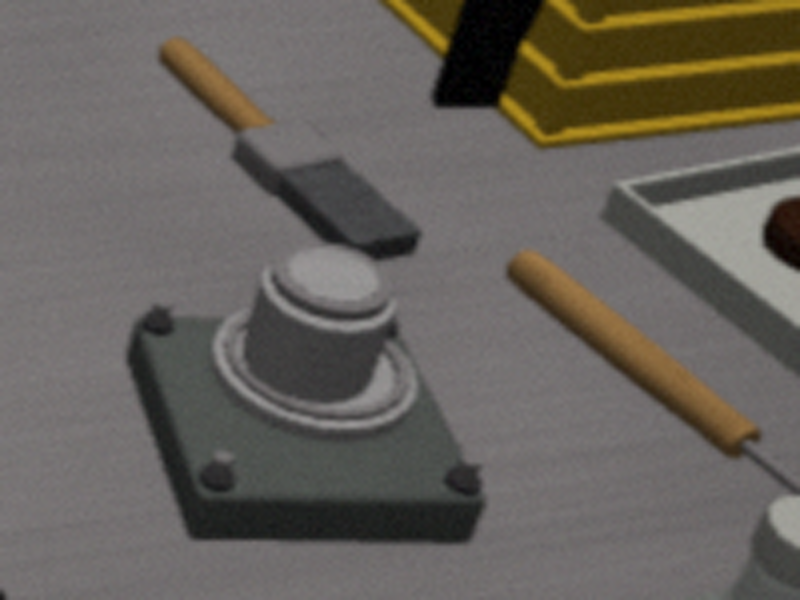

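View pics/wrist4.png

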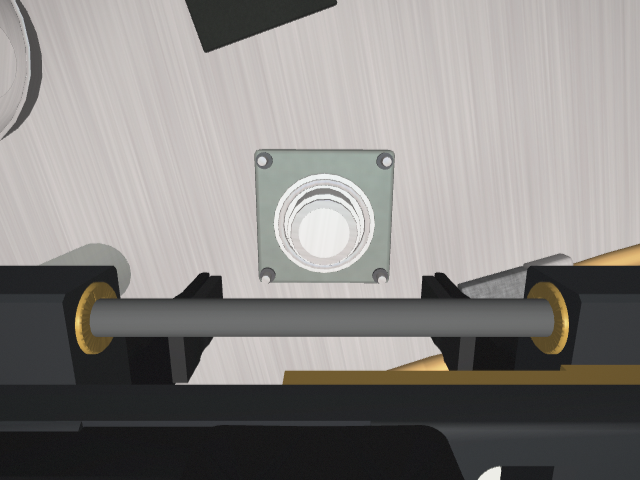

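The tin is upright in the ring, but about 3.7 mm off-centre towards −y (wrist pixel (322,232) against the ring's (324,222)). I'll regrip it and centre it so the press stays level.

Call:
{"name": "drive_tool", "arguments": {
  "steps": [0,0,0,0,0,0.06,80,0,0,0,0,0,0.07,80,0,0,0,0,0,0.07,80,0,0,0,0,0,0.06,80,0,0,0,0,0,0.005,80]
}}

```text
time_s: 10.1
tool_pos: [0.5926, 0.2343, 0.0703]
ee_rot: [1.983, -2.432, -0.001]
force: [0.1, -0.4, -0.8]
gripper_width: 0.07
```

```bash
python3 - <<'E'
from meas import *
go([.595,.236,.065],down(168.5))
E
```

```text
t 10.1 pos [0.5926 0.2343 0.0703] yz [-0.98   0.201  0.002] [-0.0027 -0.0014 -1.    ] F [ 0.13 -0.42 -0.8 ] T [ 0.02  0.17 -0.04] w 0.07 q [ 0.63  0.54 -0.14 -0.   -0.89 -0.83]
 turn [ 0.003  -0.0024 -0.0025]  shift now [-0.0043 -0.0041  0.0107]  shift after turn [-0.0043 -0.004   0.0107]
```

Call:
{"name": "drive_tool", "arguments": {
  "steps": [0.003,-0.002,-0.002,-0.004,-0.004,0.009,80,0,0,0,0,0,0,50,0,0,0,0,0,0,50,0,0,0,0,0,0,50,0,0,0,0,0,0,50]
}}

```text
time_s: 10.6
tool_pos: [0.5966, 0.2368, 0.0686]
ee_rot: [-1.986, 2.43, -0.002]
force: [0.5, -0.5, -1.3]
gripper_width: 0.0534
```

```bash
python3 - <<'E'
from meas import *
go([.595,.236,.065],down(168.5))
E
```

```text
t 10.6 pos [0.5966 0.2368 0.0686] yz [-0.98   0.199 -0.003] [ 0.0035  0.0013 -1.    ] F [ 0.54 -0.49 -1.31] T [-0.01  0.08  0.02] w 0.0534 q [ 0.63  0.55 -0.14  0.   -0.88 -0.83]
 turn [-0.0041  0.0025  0.0007]  shift now [0.0023 0.0028 0.0073]  shift after turn [0.0023 0.0028 0.0073]
```

Call:
{"name": "drive_tool", "arguments": {
  "steps": [0,0,0,0,0,-0.01,50,0,0,0,-0.0072,0.001,0,50,0,0,0,0,0,0,50,0,0,0,0,0,0,50,0,0,0,0,0,0,50]
}}

```text
time_s: 11.1
tool_pos: [0.5968, 0.241, 0.0752]
ee_rot: [-1.985, 2.428, -0.001]
force: [0.1, 0.2, -1.7]
gripper_width: 0.0536
```

```bash
python3 - <<'E'
from meas import *
go([.5955,.2405,.0686],down(168.5))
E
```

```text
t 11.1 pos [0.5968 0.241  0.0752] yz [-0.98   0.199 -0.004] [ 0.0047  0.0026 -1.    ] F [ 0.06  0.21 -1.7 ] T [0.03 0.08 0.02] w 0.0536 q [ 0.64  0.54 -0.13  0.   -0.89 -0.84]
 turn [-0.0052  0.0045  0.0004]  shift now [0.0016 0.0025 0.0132]  shift after turn [0.0016 0.0024 0.0132]
```

Call:
{"name": "drive_tool", "arguments": {
  "steps": [-0.005,0.004,0,0.001,0.002,0.006,50,0,0,0,0,0,0.0075,50,0,0,0,0,0,0,50,0,0,0,0,0,0,50,0,0,0,0,0,0,50]
}}

```text
time_s: 11.6
tool_pos: [0.5958, 0.2408, 0.0678]
ee_rot: [1.988, -2.432, -0.0]
force: [-0.3, 0.7, -0.4]
gripper_width: 0.0537
```

```bash
python3 - <<'E'
from meas import *
go([.5955,.2405,.0686],down(168.5))
E
```

```text
t 11.6 pos [0.5958 0.2408 0.0678] yz [-0.98   0.199  0.   ] [-2.e-04 -1.e-04 -1.e+00] F [-0.31  0.66 -0.39] T [ 0.05  0.19 -0.  ] w 0.0537 q [ 0.64  0.55 -0.13 -0.   -0.88 -0.84]
 turn [ 0.0002 -0.0002  0.0007]  shift now [ 0.0007  0.0004 -0.0016]  shift after turn [ 0.0007  0.0004 -0.0016]
```

Force dropped to about zero, so the tin is seated. Releasing and rising.

Call:
{"name": "drive_tool", "arguments": {
  "steps": [0,0,0,0,0,0,80,0,0,0,0,0,0,80,0,0,0,0,0,0,80,0,0,0,0,0,0,80,0,0,0,0,0,-0.02,80]
}}

```text
time_s: 12.1
tool_pos: [0.5957, 0.2405, 0.0779]
ee_rot: [1.988, -2.431, 0.0]
force: [0.2, 1.2, -0.3]
gripper_width: 0.0691
```

Call:
{"name": "drive_tool", "arguments": {
  "steps": [0,0,0,0,0,-0.05,80,0,0,0,0,0,-0.07,80,0,0,0,0,0,-0.08,100,0,0,0,0,0,-0.08,100,0,0,0,0,0,-0.04,100]
}}

```text
time_s: 12.6
tool_pos: [0.595, 0.2395, 0.2448]
ee_rot: [1.985, -2.428, 0.001]
force: [-0.2, -0.2, -1.1]
gripper_width: 0.084
```

```bash
python3 - <<'E'
from meas import *
go([.66,-.23,.25],down(90))
for n in ('top','scene','wrist'):
    c=capture(n); save(c,n+'5'); np.save(n+'5.npy',c,allow_pickle=True); W=cloud(c); z=W[...,2]
    P=sel(W,near(W,.595,.236,.05)&(z>.0935)&(z<.105)); print(n,'lid',len(P),P.mean(0) if len(P) else '',circ(P) if len(P) else '')
    P=sel(W,near(W,.595,.236,.05)&(z>.0515)&(z<.058)); print(n,'ring',len(P),circ(P) if len(P) else '')
E
```

```text
t 12.6 pos [0.595  0.2395 0.2448] yz [-0.98   0.199  0.003] [-0.0035 -0.0041 -1.    ] F [-0.19 -0.23 -1.09] T [ 0.06 -0.02  0.05] w 0.084 q [ 0.64  0.4   0.09  0.   -1.26 -0.84]
 turn [-1.2000e-03 -7.3000e-03  1.7452e+00]  shift now [ 0.8945 -0.314  -0.0071]  shift after turn [-0.1299 -0.9391 -0.0105]
top lid 447 [0.59447116 0.2345469  0.09708908] [0.5941 0.2346 0.0246]
top ring 193 [0.5941 0.2332 0.0415]
scene lid 436 [0.59635778 0.23703336 0.09721628] [0.5945 0.2391 0.0259]
scene ring 311 [0.5942 0.2364 0.04  ]
wrist lid 2772 [0.59457229 0.2378798  0.09830442] [0.5948 0.2387 0.0241]
wrist ring 1207 [0.5948 0.2383 0.0414]
```

View pics/wrist5.png

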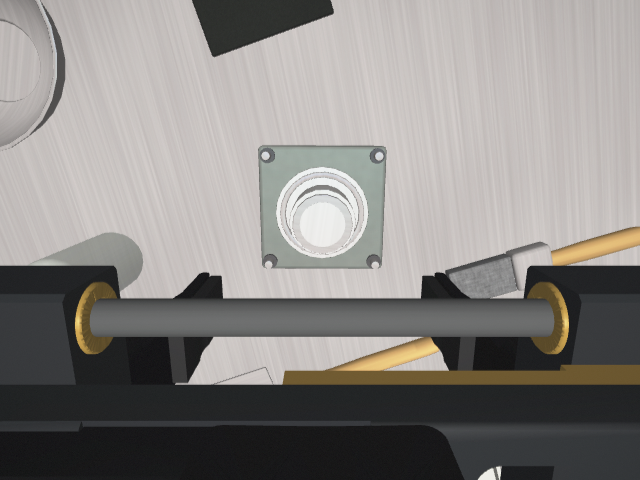

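Call:
{"name": "drive_tool", "arguments": {
  "steps": [0,0,0,0.094,-0.033,0,100,0,0,0,0.094,-0.033,0,100,0,0,0,0.094,-0.033,0,100,0,0,0,0.094,-0.033,0,100,0,0,0,0.094,-0.033,0,100]
}}

```text
time_s: 13.25
tool_pos: [0.6259, -0.0063, 0.2367]
ee_rot: [1.992, -2.408, -0.01]
force: [1.6, 0.7, -0.3]
gripper_width: 0.0869
```

Call:
{"name": "drive_tool", "arguments": {
  "steps": [0,0,0,0.094,-0.033,0,100,0,0,0,0.094,-0.033,0,100,0,0,0,0.094,-0.033,0,100,0,0,0,0.06,-0.02,0,100,0,0,0,0.03,-0.01,0,100]
}}

```text
time_s: 13.75
tool_pos: [0.6494, -0.2079, 0.2292]
ee_rot: [1.979, -2.405, -0.027]
force: [0.3, 0.2, -0.3]
gripper_width: 0.087
```

Call:
{"name": "drive_tool", "arguments": {
  "steps": [0,0,0.18,0,0,0,100,0,0,0.18,0,0,0,100,0,0,0.18,0,0,0,100,0,0,0.18,0,0,0,100,0,0,0.18,0,0,0,100]
}}

```text
time_s: 14.25
tool_pos: [0.6463, -0.2083, 0.2219]
ee_rot: [0.974, -2.942, -0.021]
force: [1.2, -0.4, 0.7]
gripper_width: 0.0874
```

Call:
{"name": "drive_tool", "arguments": {
  "steps": [0,0,0.18,0,0,0,100,0,0,0.18,0,0,0,100,0,0,0.18,0,0,0,100,0,0,0.18,0,0,0,100,0,0,0.1,0,0,0,100]
}}

```text
time_s: 14.75
tool_pos: [0.6439, -0.2029, 0.2163]
ee_rot: [-0.044, -3.085, -0.004]
force: [0.5, 0.0, 0.1]
gripper_width: 0.0869
```

```bash
python3 - <<'E'
from meas import *
go([.66,-.23,.25],down(90))
c=capture('wrist'); save(c,'w6'); np.save('w6.npy',c,allow_pickle=True)
E
```

```text
t 14.75 pos [ 0.6439 -0.2029  0.2163] yz [0.029 1.    0.002] [-0.0559  0.0032 -0.9984] F [0.53 0.   0.05] T [-0.03 -0.12  0.02] w 0.0869 q [-0.07  0.5   0.18  0.   -1.31 -1.53]
 turn [ 0.003  -0.0713 -0.0364]  shift now [-0.0298 -0.0531 -0.0692]  shift after turn [-0.0321 -0.0541 -0.0674]
```

View pics/w6.png

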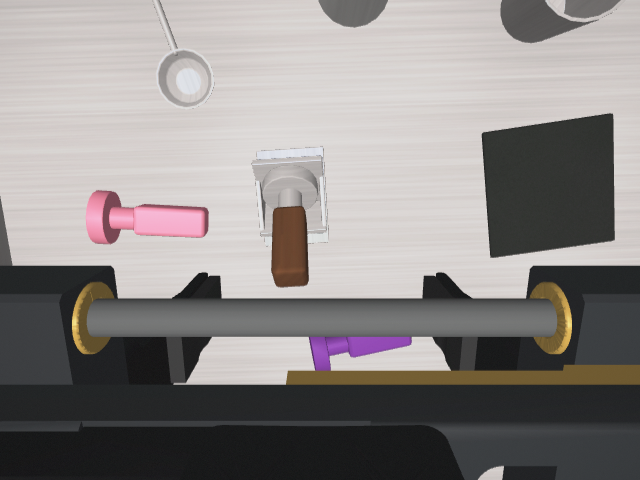

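Brown handle at (290,245), pointing nearly along +x. The purple look-alike sits nearby at (360,345).

```bash
python3 - <<'E'
from meas import *
for n in ('w6','top0','scene0'):
    c=np.load(n+'.npy',allow_pickle=True).item(); W=cloud(c); f=c['frame'].astype(int)
    m=near(W,.65,-.23,.06)&(W[...,2]>.03)&(f[...,0]>f[...,2]*1.35)
    P=sel(W,m); 
    # split into flank (normal -d,+z) and end (normal +d,+z) via coordinate along tamper axis
    for yaw in (0,):
        s=(P[:,0]+P[:,2])/2**.5; n_=(-P[:,0]+P[:,2])/2**.5
        print(n,len(P),'s',np.percentile(s,[1,50,99]).round(4),'n',np.percentile(n_,[1,50,90,99]).round(4))
    fl=P[n_>np.percentile(n_,90)-.004]
    if len(fl)>40:
        # bin along s, mid y
        s=(fl[:,0]+fl[:,2])/2**.5; b=np.linspace(np.percentile(s,3),np.percentile(s,97),8)
        C=[[fl[(s>=a)&(s<e)][:,0].mean(),(np.percentile(fl[(s>=a)&(s<e)][:,1],2)+np.percentile(fl[(s>=a)&(s<e)][:,1],98))/2,fl[(s>=a)&(s<e)][:,2].mean()] for a,e in zip(b[:-1],b[1:])]
        C=np.array(C);print(C.round(4)); print('dy/dx',np.polyfit(C[:,0],C[:,1],1),'dz/dx',np.polyfit(C[:,0],C[:,2],1))
E
```

```text
w6 6882 s [0.4862 0.6529 0.6678] n [-0.4105 -0.2211 -0.2179 -0.2162]<stdin>:14: RuntimeWarning: Mean of empty slice.
  ret = ret.dtype.type(ret / rcount)
Traceback (most recent call last):
IndexError: index -1 is out of bounds for axis 0 with size 0
```

```bash
python3 - <<'E'
from meas import *
q=2**.5
for n in ('w6','top0','scene0'):
    c=np.load(n+'.npy',allow_pickle=True).item(); W=cloud(c); f=c['frame'].astype(int)
    m=near(W,.65,-.23,.06)&(W[...,2]>.03)&(W[...,2]<.125)&(f[...,0]>f[...,2]*1.35)
    P=sel(W,m); s=(P[:,0]+P[:,2])/q; a=(-P[:,0]+P[:,2])/q
    print(n,len(P),'s',np.percentile(s,[1,10,50,90,99]).round(4),'n',np.percentile(a,[1,10,50,90,99]).round(4),'y',np.percentile(P[:,1],[1,50,99]).round(4))
    fl=P[(abs(a-np.percentile(a,80))<.004)]; s=(fl[:,0]+fl[:,2])/q
    C=[]
    for lo in np.arange(.50,.56,.008):
        k=fl[(s>=lo)&(s<lo+.008)]
        if len(k)>10: C.append([k[:,0].mean(),(np.percentile(k[:,1],2)+np.percentile(k[:,1],98))/2,k[:,2].mean(),len(k)])
    C=np.array(C)
    if len(C)>2: print(C.round(4)[[0,-1]]); print('dy/dx',np.polyfit(C[:,0],C[:,1],1),'dz/dx',np.polyfit(C[:,0],C[:,2],1))
E
```

```text
w6 2701 s [0.4844 0.4924 0.5223 0.5433 0.5441] n [-0.4125 -0.4027 -0.3928 -0.3918 -0.3911] y [-0.2394 -0.2264 -0.214 ]
[[ 6.340e-01 -2.272e-01  7.890e-02  2.660e+02]
 [ 6.616e-01 -2.263e-01  1.048e-01  2.150e+02]]
dy/dx [ 0.03008745 -0.24631016] dz/dx [ 0.95779536 -0.52807971]
top0 383 s [0.4842 0.4914 0.5182 0.5423 0.544 ] n [-0.4101 -0.3995 -0.3936 -0.3912 -0.3897] y [-0.2406 -0.2283 -0.2171]
[[ 0.6344 -0.2301  0.0787 42.    ]
 [ 0.6619 -0.2295  0.1043 19.    ]]
dy/dx [ 0.01719897 -0.24028007] dz/dx [ 0.95991219 -0.53014072]
scene0 306 s [0.5384 0.5398 0.5417 0.5432 0.5449] n [-0.4176 -0.4151 -0.4057 -0.3961 -0.3935] y [-0.2388 -0.2269 -0.2152]
```

```bash
cat >> h.py <<'E'
def tilt(yawdeg,th):  # tool y at level dir yaw+90, tool z leaning th deg: from down towards -dir
    a=np.radians(yawdeg); d=np.array([np.cos(a),np.sin(a),0]); y=np.array([-d[1],d[0],0]); t=np.radians(th)
    z=-np.sin(t)*d-np.cos(t)*np.array([0,0,1.]); x=np.cross(y,z)
    return Ro.from_matrix(np.stack([x,y,z],1))
def tam(k,yaw=1.4): # point on tamper axis k m above the foot face (in rest)
    a=np.radians(yaw); u=np.array([np.cos(a)*2**-.5,np.sin(a)*2**-.5,2**-.5])
    return np.array([.6495,-.2275,.0767])+u*(k-.066)
E
python3 - <<'E'
from h import *
print(tam(.047),tam(.147))
go(tam(.157),tilt(1.4,45))
E
```

```text
[ 0.63606898 -0.22782825  0.06326497] [ 0.70675855 -0.22610063  0.13397565]
t 14.8 pos [ 0.6438 -0.2028  0.2161] yz [0.03  1.    0.002] [-0.0564  0.0034 -0.9984] F [-0.19 -0.55 -0.91] T [ 0.02 -0.14 -0.01] w 0.0874 q [-0.07  0.5   0.18  0.   -1.31 -1.53]
 turn [ 0.0309  0.9279 -0.0637]  shift now [-0.1495 -0.0424  0.1418]  shift after turn [-0.2042 -0.0497  0.008 ]
```

Call:
{"name": "drive_tool", "arguments": {
  "steps": [0.006,0.185,-0.013,0,0,0,100,0.006,0.185,-0.013,0,0,0,100,0.006,0.185,-0.013,0,0,0,100,0.006,0.185,-0.013,0,0,0,100,0.006,0.18,-0.013,0,0,0,100]
}}

```text
time_s: 15.3
tool_pos: [0.6391, -0.1997, 0.2217]
ee_rot: [0.045, -2.34, 0.011]
force: [0.5, -0.3, 0.0]
gripper_width: 0.087
```

```bash
python3 - <<'E'
from h import *
go(tam(.157),tilt(1.4,45))
E
```

```text
t 15.3 pos [ 0.6391 -0.1997  0.2217] yz [-0.036  0.999  0.006] [-0.7181 -0.0218 -0.6956] F [ 0.54 -0.28  0.  ] T [-0.01 -1.59 -0.03] w 0.087 q [-0.04  0.92  0.74  0.06 -2.19 -1.48]
 turn [-0.0053 -0.0206  0.0158]  shift now [-0.2183 -0.0589  0.006 ]  shift after turn [-0.2189 -0.0562  0.0093]
```

Call:
{"name": "drive_tool", "arguments": {
  "steps": [-0.005,-0.02,0.016,-0.05,-0.014,0.002,100,0,0,0,-0.06,-0.014,0.002,100,0,0,0,-0.06,-0.014,0.002,100,0,0,0,-0.045,-0.014,0.002,100,0,0,0,0,0,0,100]
}}

```text
time_s: 15.8
tool_pos: [0.7147, -0.2199, 0.1236]
ee_rot: [0.048, -2.331, 0.005]
force: [-0.1, 0.7, -2.2]
gripper_width: 0.0873
```

```bash
python3 - <<'E'
from h import *
go(tam(.157),tilt(1.4,45))
c=capture('scene'); save(c,'s7')
c=capture('wrist'); save(c,'w7')
E
```

```text
t 15.8 pos [ 0.7147 -0.2199  0.1236] yz [-0.036  0.999  0.011] [-0.7241 -0.0185 -0.6895] F [-0.1   0.69 -2.16] T [ 0.03 -1.7  -0.05] w 0.0873 q [-0.06  1.2   1.1   0.08 -2.28 -1.45]
 turn [-0.0008 -0.0314  0.0211]  shift now [ 0.0268 -0.0116 -0.0225]  shift after turn [ 0.0261 -0.012  -0.0232]
```

View pics/s7.png

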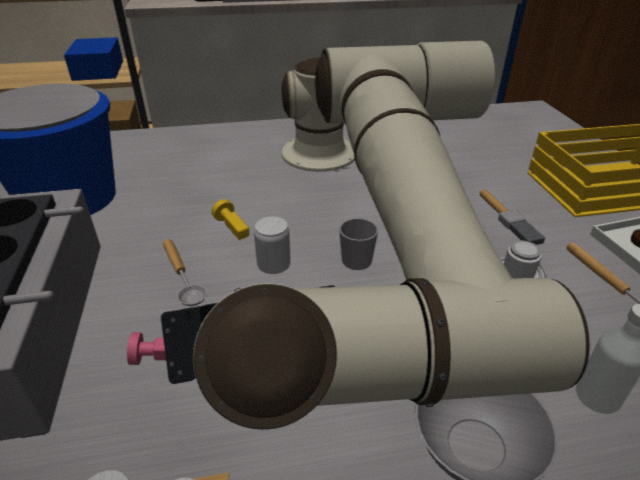

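View pics/w7.png

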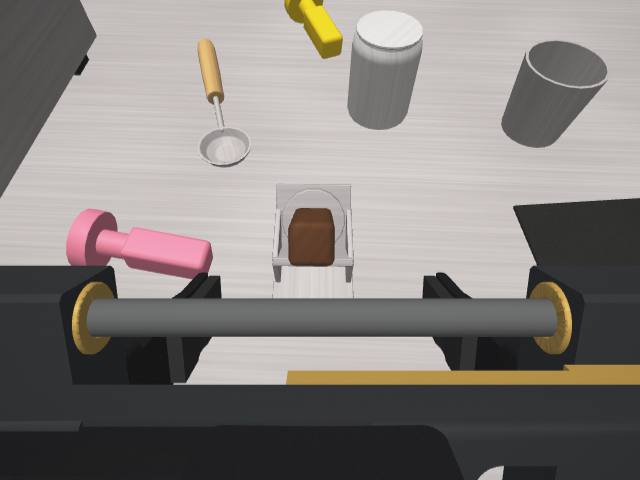

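```bash
python3 - <<'E'
from h import *
c=capture('scene'); W=cloud(c)
for u,v in [(265,355),(265,290),(265,420),(380,350),(380,400),(500,340),(500,390),(560,340),(440,200),(480,250)]: print(u,v,W[v,u].round(3))
c=np.load('top0.npy',allow_pickle=True).item(); W=cloud(c)
for u,v in [(262,62),(262,122),(230,90),(297,90),(170,100),(150,75),(360,138),(382,135)]: print(u,v,W[v,u].round(3))
E
```

```text
265 355 [ 0.983 -0.214  0.381]
265 290 [ 0.955 -0.21   0.403]
265 420 [ 0.769 -0.218 -0.   ]
380 350 [ 0.972 -0.144  0.357]
380 400 [ 0.766 -0.055 -0.002]
500 340 [ 0.976 -0.064  0.354]
500 390 [0.807 0.098 0.037]
560 340 [ 0.979 -0.022  0.349]
440 200 [ 0.841 -0.055  0.376]
480 250 [ 0.905 -0.048  0.371]
262 62 [0.931 0.048 0.033]
262 122 [ 0.802  0.048 -0.001]
230 90 [0.858 0.116 0.039]
297 90 [ 0.856 -0.033  0.044]
170 100 [0.802 0.226 0.096]
150 75 [0.812 0.241 0.171]
360 138 [ 0.749 -0.17   0.032]
382 135 [ 0.749 -0.216  0.047]
```

Call:
{"name": "drive_tool", "arguments": {
  "steps": [0,-0.031,0.021,0.026,-0.012,0,100,0,0,0,0,0,0.02,100,0,0,0,0,0,0.02,100,0,0,0,0,0,0.02,100,0,0,0,0,0,0,100]
}}

```text
time_s: 16.45
tool_pos: [0.6838, -0.2257, 0.1386]
ee_rot: [0.031, -2.388, 0.024]
force: [0.7, -1.0, -0.4]
gripper_width: 0.0868
```

```bash
python3 - <<'E'
from h import *
go(tam(.107),tilt(1.4,45))
E
```

```text
t 16.45 pos [ 0.6838 -0.2257  0.1386] yz [-0.029  1.    -0.009] [-0.6834 -0.0261 -0.7296] F [ 0.73 -1.04 -0.37] T [-0.04 -1.41  0.04] w 0.0868 q [-0.06  1.05  0.84  0.08 -2.1  -1.47]
 turn [-0.012   0.0412 -0.0034]  shift now [-0.0372 -0.0013  0.0553]  shift after turn [-0.0389 -0.002   0.054 ]
```

Call:
{"name": "drive_tool", "arguments": {
  "steps": [-0.01,0.03,0,-0.025,0,0.01,100,0,0,0,-0.008,0,0.015,100,0,0,0,0,0,0.01,100,0,0,0,0,0,0,100,0,0,0,0,0,0,100]
}}

```text
time_s: 16.95
tool_pos: [0.6842, -0.2254, 0.1268]
ee_rot: [0.028, -2.381, 0.02]
force: [-0.3, -0.9, 1.4]
gripper_width: 0.0871
```

```bash
python3 - <<'E'
from h import *
go(tam(.107),tilt(1.4,45))
E
```

```text
t 16.95 pos [ 0.6842 -0.2254  0.1268] yz [-0.026  1.    -0.006] [-0.6887 -0.0226 -0.7247] F [-0.29 -0.93  1.43] T [-0.01 -1.46 -0.03] w 0.0871 q [-0.07  1.07  0.83  0.08 -2.09 -1.47]
 turn [-0.0073  0.032  -0.0043]  shift now [-0.0208 -0.0023  0.0386]  shift after turn [-0.0217 -0.0026  0.038 ]
```

Call:
{"name": "drive_tool", "arguments": {
  "steps": [-0.007,0.03,-0.004,-0.02,-0.002,0.01,100,0,0,0,0,0,0.015,100,0,0,0,0,0,0.015,100,0,0,0,0,0,0,100,0,0,0,0,0,0,100]
}}

```text
time_s: 17.45
tool_pos: [0.6779, -0.2268, 0.1084]
ee_rot: [0.029, -2.362, 0.015]
force: [-0.3, 0.0, 1.3]
gripper_width: 0.0871
```

```bash
python3 - <<'E'
from h import *
go(tam(.097),tilt(1.4,45))
c=capture('wrist'); save(c,'w8')
E
```

```text
t 17.45 pos [ 0.6779 -0.2268  0.1084] yz [-0.025  1.    -0.002] [-0.7029 -0.0192 -0.711 ] F [-0.32  0.    1.29] T [ 0.03 -1.44  0.04] w 0.0871 q [-0.07  1.08  0.8   0.08 -2.07 -1.47]
 turn [-0.0025  0.0071 -0.0011]  shift now [-0.0046  0.0001  0.0231]  shift after turn [-0.0047  0.0001  0.0231]
```

View pics/w8.png

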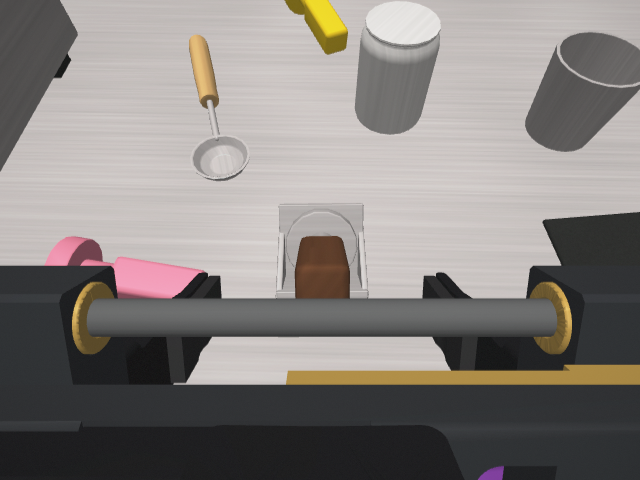

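Handle centred between the fingers at (322,262). Going in along its axis.

Call:
{"name": "drive_tool", "arguments": {
  "steps": [0,0.007,0,-0.006,0,0.02,100,0,0,0,0,0,0.03,100,0,0,0,0,0,0.025,100,0,0,0,0,0,0.01,100,0,0,0,0,0,0,100]
}}

```text
time_s: 18.0
tool_pos: [0.6492, -0.2274, 0.0743]
ee_rot: [0.029, -2.358, 0.015]
force: [0.1, -0.4, 0.7]
gripper_width: 0.087
```

```bash
python3 - <<'E'
from h import *
go(tam(.049),tilt(1.4,45))
E
```

```text
t 18.0 pos [ 0.6492 -0.2274  0.0743] yz [-0.025  1.    -0.002] [-0.7054 -0.0194 -0.7085] F [ 0.11 -0.42  0.71] T [-0.01 -1.46  0.01] w 0.087 q [-0.07  1.04  0.63  0.07 -1.94 -1.48]
 turn [-0.0027  0.0025 -0.0009]  shift now [ 0.0031 -0.0001  0.0303]  shift after turn [ 0.003  -0.0001  0.0303]
```

Call:
{"name": "drive_tool", "arguments": {
  "steps": [0,0.002,0,0.003,0,0.015,100,0,0,0,0,0,0.013,100,0,0,0,0,0,0,20,0,0,0,0,0,0,20,0,0,0,0,0,0,20],
  "grip_force": 30
}}

```text
time_s: 18.5
tool_pos: [0.6396, -0.228, 0.0659]
ee_rot: [0.029, -2.359, 0.017]
force: [0.4, -0.3, 0.5]
gripper_width: 0.0704
```

Call:
{"name": "drive_tool", "arguments": {
  "steps": [0,0,0,0,0,0,15,0,0,0,0,0,0,15,0,0,0,0,0,0,15,0,0,0,0,0,0,15,0,0,0,0,0,0,15],
  "grip_force": 40
}}

```text
time_s: 19.0
tool_pos: [0.6404, -0.228, 0.0663]
ee_rot: [0.029, -2.361, 0.017]
force: [-0.2, -0.2, 0.1]
gripper_width: 0.0308
```

```bash
python3 - <<'E'
from h import *
go(tam(.109),tilt(1.4,45))
E
```

```text
t 19.0 pos [ 0.6404 -0.228   0.0663] yz [-0.027  1.    -0.004] [-0.7033 -0.0214 -0.7106] F [-0.15 -0.21  0.15] T [-0.01 -1.54  0.02] w 0.0308 q [-0.07  1.03  0.58  0.08 -1.91 -1.48]
 turn [-0.0054  0.0063 -0.0015]  shift now [ 1.300e-03  1.000e-04 -1.136e-01]  shift after turn [ 0.0018  0.0005 -0.1136]
```

Call:
{"name": "drive_tool", "arguments": {
  "steps": [0,0,0,0,0,0,15,0,0,0,0,0,0,15,0,0,0,0,0,-0.006,15,0,0,0,0,0,-0.01,15,0,0,0,0,0,-0.015,15],
  "grip_force": 40
}}

```text
time_s: 19.5
tool_pos: [0.6498, -0.2273, 0.0753]
ee_rot: [0.029, -2.355, 0.013]
force: [-2.0, 0.7, -3.1]
gripper_width: 0.0258
```

```bash
python3 - <<'E'
from h import *
go(tam(.129),tilt(1.4,45))
E
```

```text
t 19.5 pos [ 0.6498 -0.2273  0.0753] yz [-0.025  1.    -0.001] [-0.7077 -0.0183 -0.7063] F [-2.03  0.7  -3.11] T [ 0.05 -1.57 -0.04] w 0.0258 q [-0.07  1.04  0.64  0.07 -1.95 -1.48]
 turn [-0.0013 -0.0015 -0.0005]  shift now [ 0.0026 -0.0005 -0.1276]  shift after turn [ 0.0024 -0.0004 -0.1276]
```

Call:
{"name": "drive_tool", "arguments": {
  "steps": [0,0,0,0.001,0,-0.025,15,0,0,0,0.001,0,-0.035,15,0,0,0,0,0,-0.04,15,0,0,0,0,0,-0.04,15,0,0,0,0.01,0,-0.02,15]
}}

```text
time_s: 20.0
tool_pos: [0.7068, -0.2252, 0.1345]
ee_rot: [0.031, -2.362, 0.011]
force: [0.4, 0.2, -3.3]
gripper_width: 0.0261
```

```bash
python3 - <<'E'
from h import *
go([.66,-.2,.25],tilt(1.4,0))
c=capture('scene'); save(c,'s9')
E
```

```text
t 20.0 pos [ 0.7068 -0.2252  0.1345] yz [-0.025  1.     0.001] [-0.7025 -0.0172 -0.7114] F [ 0.41  0.18 -3.3 ] T [-0.   -2.32  0.01] w 0.0261 q [-0.07  1.15  1.02  0.08 -2.22 -1.46]
 turn [ 7.000e-04 -9.922e-01  1.700e-03]  shift now [ 0.2279  0.053  -0.0995]  shift after turn [ 0.0923  0.0527 -0.231 ]
```

View pics/s9.png

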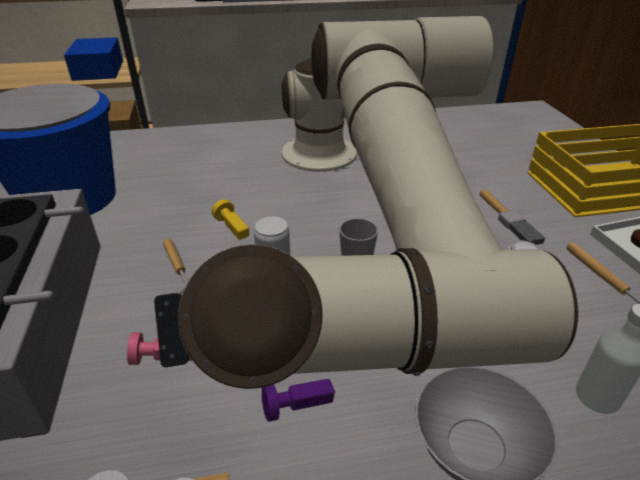

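Call:
{"name": "drive_tool", "arguments": {
  "steps": [0,0,0,0.05,0,-0.04,15,0,0,0,0.05,0,-0.04,15,0,0,0,0.05,0,-0.04,15,0,-0.15,0,0,0,0,15,0,-0.18,0,0,0,0,15]
}}

```text
time_s: 20.55
tool_pos: [0.7017, -0.2239, 0.2165]
ee_rot: [0.038, -2.624, 0.003]
force: [1.0, -0.4, -2.6]
gripper_width: 0.0254
```

Call:
{"name": "drive_tool", "arguments": {
  "steps": [0,-0.18,0,0,0,0,15,0,-0.18,0,0,0,0,15,0,-0.18,0,0,0,0,15,0,-0.1,0,0,0,0,15,0,0,0,0,0,0,15]
}}

```text
time_s: 21.05
tool_pos: [0.699, -0.2232, 0.2209]
ee_rot: [-0.043, 3.129, 0.008]
force: [-0.1, 0.0, -2.3]
gripper_width: 0.0258
```

```bash
python3 - <<'E'
from h import *
go([.615,.0125,.20],tilt(1.4,0))
E
```

```text
t 21.05 pos [ 0.699  -0.2232  0.2209] yz [-0.027  1.     0.005] [ 0.0121  0.0053 -0.9999] F [-0.14  0.02 -2.25] T [-0.  0. -0.] w 0.0258 q [-0.09  0.57  0.31 -0.01 -1.3  -1.45]
 turn [0.0063 0.0156 0.0037]  shift now [0.1555 0.4757 0.0422]  shift after turn [0.1564 0.4754 0.0418]
```

Call:
{"name": "drive_tool", "arguments": {
  "steps": [0.006,0.015,0.003,0.02,0.06,0,15,0,0,0,0.03,0.09,0,15,0,0,0,0.03,0.09,0,15,0,0,0,0.03,0.09,0.005,15,0,0,0,0.025,0.08,0.005,15]
}}

```text
time_s: 21.55
tool_pos: [0.6256, -0.0194, 0.2131]
ee_rot: [0.024, -3.129, 0.006]
force: [-0.0, 0.7, -2.3]
gripper_width: 0.0257
```

```bash
python3 - <<'E'
from h import *
go([.615,.0125,.15],tilt(1.4,0))
E
```

```text
t 21.55 pos [ 0.6256 -0.0194  0.2131] yz [-0.015  1.    -0.004] [-0.0124 -0.004  -0.9999] F [-0.04  0.71 -2.33] T [ 0.05 -0.18 -0.01] w 0.0257 q [ 0.23  0.4   0.01  0.   -1.19 -1.78]
 turn [-0.0047 -0.0158 -0.0118]  shift now [0.0186 0.0646 0.1261]  shift after turn [0.0196 0.0643 0.1261]
```

Call:
{"name": "drive_tool", "arguments": {
  "steps": [-0.004,-0.015,-0.01,0.02,0.055,0.02,15,0,0,0,0,0.01,0.05,15,0,0,0,0,0,0.06,15,0,0,0,0,0,0.06,15,0,0,0,0,0,0.03,15]
}}

```text
time_s: 22.05
tool_pos: [0.6163, 0.0233, 0.1016]
ee_rot: [0.057, -3.136, 0.005]
force: [-0.9, -0.6, -3.2]
gripper_width: 0.0259
```

```bash
python3 - <<'E'
from h import *
go([.615,.0125,.058],tilt(1.4,0))
E
```

```text
t 22.05 pos [0.6163 0.0233 0.1016] yz [-0.036  0.999 -0.003] [-0.0048 -0.0031 -1.    ] F [-0.92 -0.58 -3.16] T [-0.    0.05 -0.06] w 0.0259 q [ 0.3   0.48 -0.17  0.   -0.93 -1.84]
 turn [-0.0037 -0.0063  0.015 ]  shift now [ 0.003  -0.0211  0.0873]  shift after turn [ 0.0032 -0.0214  0.0872]
```

Call:
{"name": "drive_tool", "arguments": {
  "steps": [-0.004,-0.006,0.015,0.003,-0.021,0.01,15,0,0,0,0,0,0.03,15,0,0,0,0,0,0.03,15,0,0,0,0,0,0,15,0,0,0,0,0,0,15]
}}

```text
time_s: 22.55
tool_pos: [0.6162, 0.0109, 0.0624]
ee_rot: [0.038, -3.13, 0.007]
force: [0.4, -0.0, -2.3]
gripper_width: 0.0256
```

```bash
python3 - <<'E'
from h import *
go([.615,.0125,.058],tilt(1.4,0))
c=capture('scene'); save(c,'s10'); cv2.imwrite('pics/s10c.png',cv2.resize(cv2.cvtColor(c['frame'][200:350,300:500],cv2.COLOR_RGB2BGR),(800,600),interpolation=2))
E
```

```text
t 22.55 pos [0.6162 0.0109 0.0624] yz [-0.024  1.    -0.004] [-0.0112 -0.0047 -0.9999] F [ 0.39 -0.03 -2.29] T [-0.02 -0.12  0.02] w 0.0256 q [ 0.28  0.53 -0.2   0.   -0.86 -1.83]
 turn [-0.0057 -0.0145 -0.0002]  shift now [0.0023 0.0033 0.0088]  shift after turn [0.0024 0.0033 0.0088]
```

View pics/s10c.png

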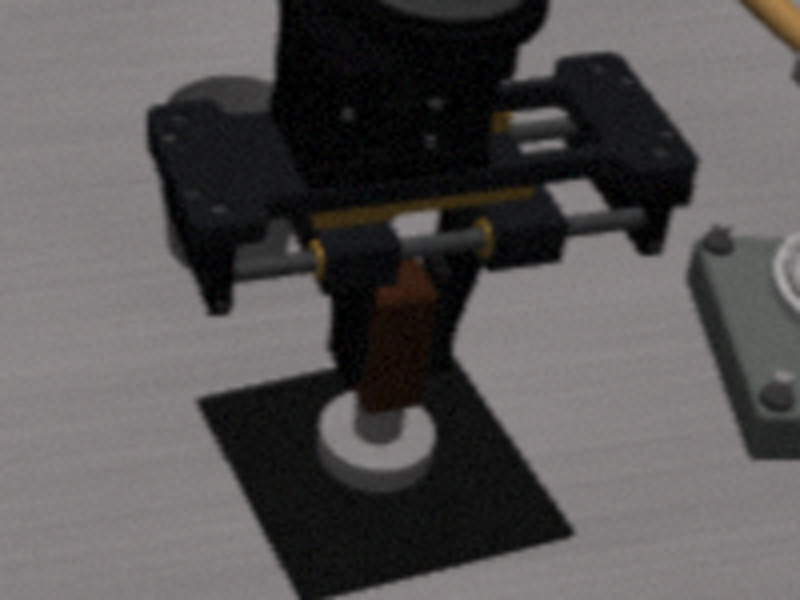

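```bash
python3 - <<'E'
from h import *
c=capture('scene')
for z in (.008,.018,.042,.104): print(z,((proj(c,[.6162,.0109,z])-[300,200])*4).round(0))
W=cloud(c); 
for u,v in [(380,465),(340,455),(420,455),(400,290),(405,350)]:
    print(u,v,W[200+v//4,300+u//4].round(4))
E
```

```text
0.008 [374. 456.]
0.018 [376. 438.]
0.042 [382. 396.]
0.104 [397. 279.]
380 465 [0.6336 0.0066 0.0212]
340 455 [ 0.627  -0.0085  0.0243]
420 455 [0.6323 0.0237 0.0236]
400 290 [0.6211 0.0106 0.1034]
405 350 [0.6279 0.0126 0.0782]
```

Call:
{"name": "drive_tool", "arguments": {
  "steps": [-0.005,-0.014,0,0.002,0.002,0.004,15,0,0,0,0,0,0.003,15,0,0,0,0,0,0.002,15,0,0,0,0,0,0,15,0,0,0,0,0,0,15]
}}

```text
time_s: 23.15
tool_pos: [0.6163, 0.0124, 0.0609]
ee_rot: [-0.038, 3.136, 0.002]
force: [0.3, -1.1, -3.8]
gripper_width: 0.026
```

```bash
python3 - <<'E'
from h import *
go([.615,.0125,.056],tilt(1.4,0))
E
```

```text
t 23.15 pos [0.6163 0.0124 0.0609] yz [-0.025  1.     0.001] [ 0.0057  0.0012 -1.    ] F [ 0.31 -1.09 -3.76] T [-0.05 -0.01  0.04] w 0.026 q [ 0.28  0.52 -0.22  0.   -0.83 -1.83]
 turn [0.0014 0.0073 0.0001]  shift now [0.0027 0.0003 0.0098]  shift after turn [0.0026 0.0003 0.0098]
```

Call:
{"name": "drive_tool", "arguments": {
  "steps": [0.001,0.007,0,0.002,0,0.004,15,0,0,0,0,0,0.004,15,0,0,0,0,0,0.002,15,0,0,0,0,0,0,15,0,0,0,0,0,0,15]
}}

```text
time_s: 23.65
tool_pos: [0.6156, 0.0126, 0.0565]
ee_rot: [-0.04, 3.141, 0.0]
force: [-1.5, -0.6, -2.6]
gripper_width: 0.0259
```

```bash
python3 - <<'E'
from h import *
go([.615,.0125,.056],tilt(1.4,0))
E
```

```text
t 23.65 pos [0.6156 0.0126 0.0565] yz [-0.025  1.     0.   ] [ 6.e-04  1.e-04 -1.e+00] F [-1.52 -0.58 -2.62] T [0.03 0.09 0.06] w 0.0259 q [ 0.28  0.53 -0.22  0.   -0.83 -1.83]
 turn [0.0001 0.0008 0.001 ]  shift now [ 0.0013 -0.0001  0.0011]  shift after turn [ 0.0013 -0.0001  0.0011]
```

Call:
{"name": "drive_tool", "arguments": {
  "steps": [0,0,0,0,0,0.002,15,0,0,0,0,0,0.002,15,0,0,0,0,0,0,15,0,0,0,0,0,0,15,0,0,0,0,0,0,15]
}}

```text
time_s: 24.15
tool_pos: [0.6158, 0.0126, 0.0565]
ee_rot: [-0.041, 3.14, -0.0]
force: [-1.6, 0.2, 1.0]
gripper_width: 0.0257
```

```bash
python3 - <<'E'
from h import *
go([.615,.0125,.056],tilt(1.4,0))
c=capture('scene'); save(c,'s11'); cv2.imwrite('pics/s11c.png',cv2.resize(cv2.cvtColor(c['frame'][200:350,300:500],cv2.COLOR_RGB2BGR),(800,600),interpolation=2))
E
```

```text
t 24.15 pos [0.6158 0.0126 0.0565] yz [-0.026  1.    -0.   ] [ 1.5e-03 -1.0e-04 -1.0e+00] F [-1.64  0.18  0.98] T [0.13 0.49 0.  ] w 0.0257 q [ 0.28  0.53 -0.22  0.   -0.82 -1.83]
 turn [-0.0002  0.0019  0.0018]  shift now [ 0.0015 -0.0001  0.001 ]  shift after turn [ 0.0015 -0.0001  0.001 ]
```

View pics/s11c.png

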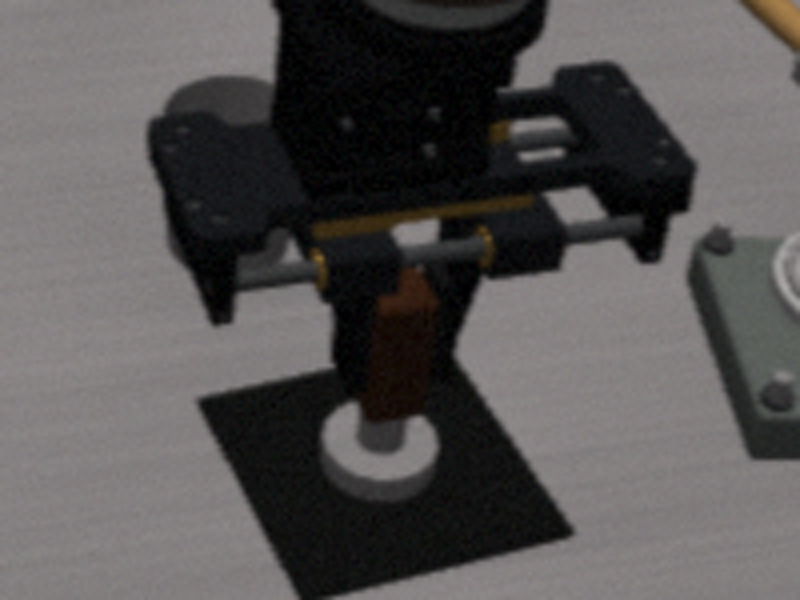

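Standing on the mat: the force went from −2.6 to +1 N. Releasing.

Call:
{"name": "drive_tool", "arguments": {
  "steps": [0,0,0,0,0,0,60,0,0,0,0,0,0,60,0,0,0,0,0,0,60,0,0,0,0,0,0,60,0,0,0,0,0,0,60]
}}

```text
time_s: 24.7
tool_pos: [0.618, 0.0127, 0.057]
ee_rot: [-0.041, 3.135, 0.0]
force: [-0.4, 0.8, -0.3]
gripper_width: 0.0505
```

Call:
{"name": "drive_tool", "arguments": {
  "steps": [0,0,0,0,0,-0.03,80,0,0,0,0,0,-0.06,80,0,0,0,0,0,-0.07,80,0,0,0,0,0,-0.06,80,0,0,0,0,0,0,80]
}}

```text
time_s: 25.2
tool_pos: [0.6171, 0.0123, 0.1695]
ee_rot: [-0.041, 3.138, -0.002]
force: [-0.1, -1.1, 1.3]
gripper_width: 0.0689
```

```bash
python3 - <<'E'
from meas import *
go([.615,.0125,.056],tilt(1.4,0))
for n in ('wrist','scene','top'):
    c=capture(n); save(c,n+'12'); np.save(n+'12.npy',c,allow_pickle=True); W=cloud(c); z=W[...,2]
    P=sel(W,near(W,.6158,.0126,.05)&(z>.09)&(z<.112)); print(n,'handle top',len(P),P.mean(0).round(4), cv2.minAreaRect(P[P[:,2]>.096][:,:2].astype(np.float32)) if len(P) else '')
    P=sel(W,near(W,.6158,.0126,.05)&(z>.014)&(z<.022)); print(n,'foot top',len(P),P.mean(0).round(4), circ(P) if len(P) else '')
E
```

```text
t 25.2 pos [0.6171 0.0123 0.1695] yz [-0.026  1.    -0.001] [ 0.0032 -0.0012 -1.    ] F [-0.07 -1.11  1.31] T [ 0.01 -0.09 -0.01] w 0.0689 q [ 0.28  0.41 -0.09  0.   -1.07 -1.83]
 turn [-0.0017  0.004   0.0025]  shift now [0.0049 0.0008 0.2269]  shift after turn [0.0041 0.0005 0.2269]
wrist handle top 1808 [0.6134 0.0129 0.0995] ((0.6149116158485413, 0.012830281630158424), (0.026377545669674873, 0.02583138644695282), 2.144345283508301)
wrist foot top 1275 [0.6058 0.0127 0.0184] [0.6148 0.0128 0.0239]
scene handle top 242 [0.6187 0.0111 0.0973] ((0.6152439117431641, 0.012511962093412876), (0.02459365874528885, 0.026446109637618065), 89.1341781616211)
scene foot top 356 [0.6206 0.011  0.0173] [0.6146 0.0127 0.0256]
top handle top 183 [0.6135 0.0093 0.0983] ((0.6149857044219971, 0.009637216106057167), (0.025445740669965744, 0.025777235627174377), 1.2560089826583862)
top foot top 204 [0.6076 0.0066 0.0176] [0.6144 0.009  0.0238]
```

View pics/wrist12.png

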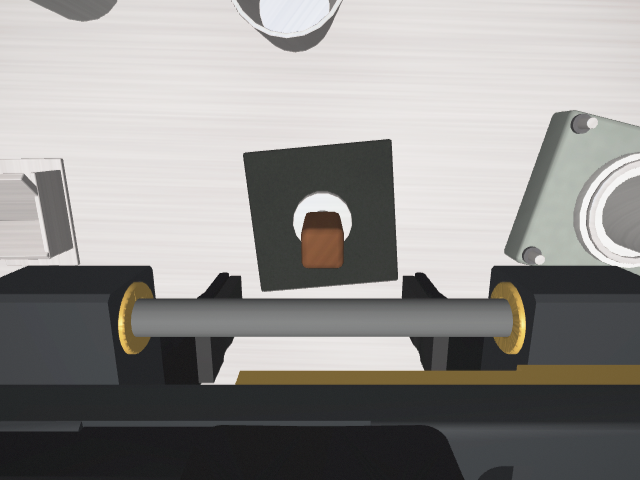

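View pics/scene12.png

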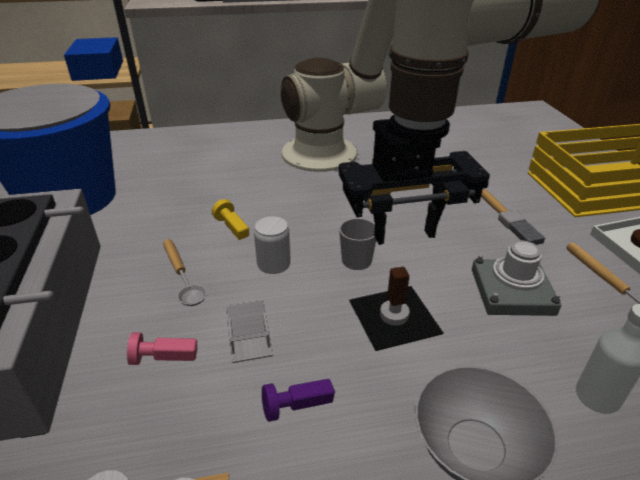

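Tamper stands upright on the mat centre (wrist pixel (322,247)); the tin is still in the ring. Regrasping from above.

Call:
{"name": "drive_tool", "arguments": {
  "steps": [-0.001,0.004,0.005,0.004,0.001,0.05,80,0,0,0,0,0,0.06,80,0,0,0,0,0,0.06,80,0,0,0,0,0,0.04,80,0,0,0,0,0,0,80]
}}

```text
time_s: 25.85
tool_pos: [0.6064, 0.0113, 0.0492]
ee_rot: [0.031, -3.121, 0.005]
force: [0.6, -0.1, -0.6]
gripper_width: 0.0698
```

```bash
python3 - <<'E'
from meas import *
go([.615,.0127,.056],tilt(1.9,0))
E
```

```text
t 25.85 pos [0.6064 0.0113 0.0492] yz [-0.02   1.    -0.003] [-0.0209 -0.0034 -0.9998] F [ 0.61 -0.08 -0.58] T [-0.06  0.    0.02] w 0.0698 q [ 0.28  0.53 -0.23 -0.   -0.83 -1.83]
 turn [-0.0036 -0.0267 -0.0168]  shift now [-0.017   0.0024 -0.014 ]  shift after turn [-0.0173  0.0022 -0.0137]
```

Call:
{"name": "drive_tool", "arguments": {
  "steps": [-0.004,-0.027,-0.016,-0.016,0.002,-0.012,80,0,0,0,0,0,0,80,0,0,0,0,0,0,80,0,0,0,0,0,0,80,0,0,0,0,0,0,80]
}}

```text
time_s: 26.35
tool_pos: [0.6167, 0.0128, 0.0577]
ee_rot: [-0.054, 3.136, 0.001]
force: [0.3, -0.2, 0.5]
gripper_width: 0.0695
```

```bash
python3 - <<'E'
from meas import *
go([.615,.0127,.056],tilt(1.9,0))
E
```

```text
t 26.35 pos [0.6167 0.0128 0.0577] yz [-0.034  0.999  0.001] [ 5.2e-03  7.0e-04 -1.0e+00] F [ 0.31 -0.21  0.54] T [-0.05 -0.01 -0.03] w 0.0695 q [ 0.28  0.53 -0.22  0.   -0.82 -1.82]
 turn [0.0007 0.0067 0.0016]  shift now [0.0034 0.     0.0034]  shift after turn [ 0.0034 -0.      0.0035]
```

Call:
{"name": "drive_tool", "arguments": {
  "steps": [0.001,0.0067,0.001,0.003,0,0.002,80,0,0,0,0,0,0,80,0,0,0,0,0,0,80,0,0,0,0,0,0,15,0,0,0,0,0,0,15],
  "grip_force": 60
}}

```text
time_s: 26.85
tool_pos: [0.6155, 0.0128, 0.0579]
ee_rot: [-0.053, 3.14, 0.0]
force: [0.5, 0.7, -0.1]
gripper_width: 0.0603
```

Call:
{"name": "drive_tool", "arguments": {
  "steps": [0,0,0,0,0,0,15,0,0,0,0,0,0,15,0,0,0,0,0,0,15,0,0,0,0,0,0,15,0,0,0,0,0,0,15],
  "grip_force": 60
}}

```text
time_s: 27.35
tool_pos: [0.6154, 0.0128, 0.0576]
ee_rot: [-0.053, 3.14, 0.0]
force: [-1.3, 0.2, -0.7]
gripper_width: 0.0257
```

```bash
python3 - <<'E'
from meas import *
go([.615,.0127,.056],tilt(1.9,0))
E
```

```text
t 27.35 pos [0.6154 0.0128 0.0576] yz [-0.033  0.999  0.   ] [ 1.2e-03  2.0e-04 -1.0e+00] F [-1.35  0.25 -0.72] T [-0.   -0.03  0.02] w 0.0257 q [ 0.28  0.53 -0.22  0.   -0.83 -1.82]
 turn [0.0001 0.0015 0.0004]  shift now [ 0.0008 -0.0002  0.0033]  shift after turn [ 0.0008 -0.0002  0.0033]
```

Call:
{"name": "drive_tool", "arguments": {
  "steps": [0,0,0,0,0,-0.03,15,0,0,0,0,0,-0.06,15,0,0,0,0,0,-0.08,15,0,0,0,0,0,-0.08,15,0,0,0,0,0,-0.04,15]
}}

```text
time_s: 27.85
tool_pos: [0.609, 0.012, 0.1968]
ee_rot: [0.047, -3.119, 0.002]
force: [0.3, 0.6, -3.6]
gripper_width: 0.0257
```

```bash
python3 - <<'E'
from meas import *
go([.5953,.2383,.19],tilt(1.9,0))
E
```

```text
t 27.85 pos [0.609  0.012  0.1968] yz [-0.03   1.    -0.001] [-0.0227 -0.0019 -0.9997] F [ 0.33  0.58 -3.57] T [ 0.04 -0.27 -0.01] w 0.0257 q [ 0.28  0.39 -0.05 -0.   -1.15 -1.82]
 turn [-0.0015 -0.0289 -0.0039]  shift now [0.0135 0.4532 0.0134]  shift after turn [0.0124 0.4532 0.0136]
```

Call:
{"name": "drive_tool", "arguments": {
  "steps": [-0.001,-0.028,0,0.002,0.05,0,15,0,0,0,0.002,0.09,0,15,0,0,0,0.003,0.095,0,15,0,0,0,0.003,0.09,0,15,0,0,0,0.002,0.07,0,15]
}}

```text
time_s: 28.35
tool_pos: [0.596, 0.2103, 0.1969]
ee_rot: [0.029, -3.14, -0.001]
force: [0.3, -0.7, -3.9]
gripper_width: 0.0254
```

```bash
python3 - <<'E'
from meas import *
go([.5953,.2383,.18],tilt(1.9,0))
E
```

```text
t 28.35 pos [0.596  0.2103 0.1969] yz [-0.019  1.     0.001] [-1.8e-03  6.0e-04 -1.0e+00] F [ 0.27 -0.66 -3.87] T [-0.03 -0.12  0.03] w 0.0254 q [ 0.59  0.42 -0.01 -0.   -1.15 -2.15]
 turn [ 0.0008 -0.0023 -0.0184]  shift now [0.0002 0.056  0.0338]  shift after turn [-0.0005  0.056   0.0337]
```

Call:
{"name": "drive_tool", "arguments": {
  "steps": [0,-0.002,-0.018,0,0.045,0,15,0,0,0,0,0.005,0,15,0,0,0,0,0,0.01,15,0,0,0,0,0,0.01,15,0,0,0,0,0,0,15]
}}

```text
time_s: 28.85
tool_pos: [0.591, 0.2388, 0.1799]
ee_rot: [0.058, -3.13, 0.004]
force: [0.8, 0.1, -3.8]
gripper_width: 0.026
```

```bash
python3 - <<'E'
from meas import *
go([.5953,.2383,.165],tilt(1.9,0))
E
```

```text
t 28.85 pos [0.591  0.2388 0.1799] yz [-0.037  0.999 -0.002] [-0.0111 -0.0027 -0.9999] F [ 0.77  0.08 -3.84] T [-0.02 -0.02 -0.  ] w 0.026 q [ 0.64  0.44 -0.01 -0.   -1.13 -2.17]
 turn [-0.0029 -0.0142  0.0046]  shift now [-0.0088 -0.0013  0.0298]  shift after turn [-0.0085 -0.0014  0.0299]
```

Call:
{"name": "drive_tool", "arguments": {
  "steps": [-0.003,-0.014,0.004,-0.0085,-0.001,0.004,15,0,0,0,0,0,0.008,15,0,0,0,0,0,0.008,15,0,0,0,0,0,0,15,0,0,0,0,0,0,15]
}}

```text
time_s: 29.35
tool_pos: [0.5961, 0.2349, 0.1688]
ee_rot: [0.045, -3.141, 0.001]
force: [0.0, 0.7, -3.6]
gripper_width: 0.0253
```

```bash
python3 - <<'E'
from meas import *
go([.5953,.2383,.158],tilt(1.9,0))
c=capture('scene'); cv2.imwrite('pics/s13.png',cv2.resize(cv2.cvtColor(c['frame'][180:330,440:640],cv2.COLOR_RGB2BGR),(800,600),interpolation=2))
c=capture('wrist'); save(c,'w13')
E
```

```text
t 29.35 pos [0.5961 0.2349 0.1688] yz [-0.029  1.    -0.   ] [-0.e+00 -5.e-04 -1.e+00] F [ 0.    0.74 -3.56] T [-0.01 -0.06 -0.02] w 0.0253 q [ 0.63  0.45 -0.03  0.   -1.09 -2.17]
 turn [-0.0006 -0.     -0.0056]  shift now [0.0014 0.0068 0.0217]  shift after turn [0.0014 0.0068 0.0217]
```

View pics/s13.png

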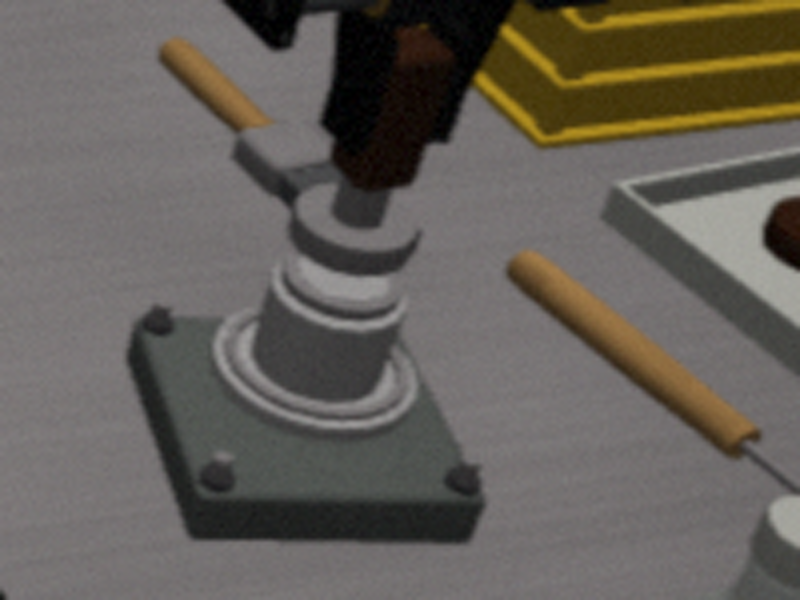

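View pics/w13.png

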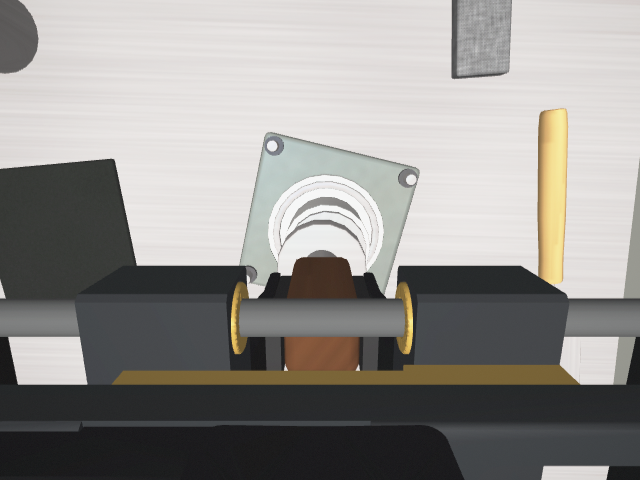

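Call:
{"name": "drive_tool", "arguments": {
  "steps": [0,0,-0.005,0.0014,0.0068,0.004,15,0,0,0,0,0,0.004,15,0,0,0,0,0,0.004,15,0,0,0,0,0,0,15,0,0,0,0,0,0,15]
}}

```text
time_s: 29.95
tool_pos: [0.5952, 0.2394, 0.1628]
ee_rot: [-0.053, 3.14, 0.0]
force: [0.7, -0.2, -3.5]
gripper_width: 0.0258
```

```bash
python3 - <<'E'
from meas import *
go([.5953,.2383,.158],tilt(1.9,0))
for n in ('scene','top'):
    c=capture(n); save(c,n+'14'); W=cloud(c); z=W[...,2]
    for lo,hi in ((.12,.135),(.1,.135),(.0515,.058)):
        P=sel(W,near(W,.5953,.236,.05)&(z>lo)&(z<hi)); print(n,lo,len(P),P.mean(0).round(4), circ(P) if len(P) else '')
E
```

```text
t 29.95 pos [0.5952 0.2394 0.1628] yz [-0.034  0.999  0.   ] [ 8.e-04  2.e-04 -1.e+00] F [ 0.67 -0.22 -3.47] T [-0.01 -0.02 -0.01] w 0.0258 q [ 0.63  0.46 -0.03  0.   -1.08 -2.17]
 turn [0.0003 0.001  0.001 ]  shift now [-0.     -0.0022  0.0096]  shift after turn [-0.     -0.0022  0.0096]
scene 0.12 376 [0.5996 0.2356 0.1241] [0.5955 0.239  0.0241]
scene 0.1 545 [0.6022 0.2335 0.1212] [0.5964 0.2386 0.0247]
scene 0.0515 288 [0.6074 0.2282 0.0537] [0.5957 0.2371 0.0386]
top 0.12 250 [0.5869 0.2316 0.123 ] [0.5949 0.2359 0.024 ]
top 0.1 317 [0.5862 0.2297 0.1214] [0.5945 0.2355 0.0243]
top 0.0515 173 [0.5802 0.2246 0.0535] [0.5919 0.2323 0.039 ]
```

Call:
{"name": "drive_tool", "arguments": {
  "steps": [0,0.001,0,0,-0.002,0.005,15,0,0,0,0,0,0.006,15,0,0,0,0,0,0.006,15,0,0,0,0,0,0,15,0,0,0,0,0,0,15]
}}

```text
time_s: 30.55
tool_pos: [0.5953, 0.2381, 0.1535]
ee_rot: [0.053, -3.141, -0.0]
force: [0.1, -0.3, -4.3]
gripper_width: 0.0256
```

```bash
python3 - <<'E'
from meas import *
go([.5953,.2383,.1516],tilt(1.9,0))
E
```

```text
t 30.55 pos [0.5953 0.2381 0.1535] yz [-0.034  0.999  0.   ] [-2.e-04  1.e-04 -1.e+00] F [ 0.07 -0.27 -4.35] T [-0.   -0.03 -0.03] w 0.0256 q [ 0.63  0.46 -0.05 -0.   -1.06 -2.17]
 turn [ 0.0002 -0.0003  0.0005]  shift now [-0.0001  0.0005  0.0038]  shift after turn [-0.0001  0.0005  0.0038]
```

Level to within 0.02° and centred. Pressing in small steps.

Call:
{"name": "drive_tool", "arguments": {
  "steps": [0,0,0,0,0,0.004,15,0,0,0,0,0,0.004,15,0,0,0,0,0,0.004,15,0,0,0,0,0,0.004,15,0,0,0,0,0,0,15]
}}

```text
time_s: 31.05
tool_pos: [0.5957, 0.2382, 0.147]
ee_rot: [-0.054, 3.14, 0.0]
force: [-1.1, -0.8, 1.7]
gripper_width: 0.0257
```

```bash
python3 - <<'E'
from meas import *
go([.5953,.2383,.1356],tilt(1.9,0))
E
```

```text
t 31.05 pos [0.5957 0.2382 0.147 ] yz [-0.034  0.999  0.   ] [ 1.5e-03  3.0e-04 -1.0e+00] F [-1.09 -0.81  1.68] T [-0.02  0.67  0.01] w 0.0257 q [ 0.63  0.47 -0.05  0.   -1.05 -2.17]
 turn [0.0003 0.0019 0.0014]  shift now [0.0008 0.0002 0.0229]  shift after turn [0.0008 0.0002 0.0229]
```

Call:
{"name": "drive_tool", "arguments": {
  "steps": [0,0.002,0,0,0,0.005,15,0,0,0,0,0,0.005,15,0,0,0,0,0,0.005,15,0,0,0,0,0,0.005,15,0,0,0,0,0,0,15]
}}

```text
time_s: 31.55
tool_pos: [0.5959, 0.2383, 0.1407]
ee_rot: [-0.055, 3.139, 0.001]
force: [-2.3, 0.7, 4.6]
gripper_width: 0.0256
```

```bash
python3 - <<'E'
from meas import *
go([.5953,.2383,.1356],tilt(1.9,0))
E
```

```text
t 31.55 pos [0.5959 0.2383 0.1407] yz [-0.035  0.999  0.   ] [ 2.1e-03  4.0e-04 -1.0e+00] F [-2.27  0.7   4.59] T [-0.14  1.16 -0.04] w 0.0256 q [ 0.63  0.48 -0.06  0.   -1.03 -2.17]
 turn [0.0004 0.0027 0.0028]  shift now [0.0011 0.0001 0.0102]  shift after turn [0.0011 0.0001 0.0102]
```

Call:
{"name": "drive_tool", "arguments": {
  "steps": [0,0.003,0,0.001,0,0.005,15,0,0,0,0,0,0.005,15,0,0,0,0,0,0.005,15,0,0,0,0,0,0.004,15,0,0,0,0,0,0,15]
}}

```text
time_s: 32.05
tool_pos: [0.596, 0.2383, 0.1366]
ee_rot: [-0.058, 3.138, 0.001]
force: [-4.0, -1.3, 7.8]
gripper_width: 0.0256
```

```bash
python3 - <<'E'
from meas import *
go([.5953,.2383,.1356],tilt(1.9,0))
E
```

```text
t 32.05 pos [0.596  0.2383 0.1366] yz [-0.037  0.999  0.   ] [ 3.3e-03  4.0e-04 -1.0e+00] F [-3.96 -1.27  7.79] T [-0.16  1.58 -0.05] w 0.0256 q [ 0.63  0.48 -0.07  0.   -1.02 -2.17]
 turn [0.0003 0.0042 0.0047]  shift now [0.0013 0.     0.002 ]  shift after turn [0.0013 0.     0.0021]
```

Call:
{"name": "drive_tool", "arguments": {
  "steps": [0,0.005,0,0.001,0,0.005,15,0,0.002,0,0,0,0.005,15,0,0,0,0,0,0.005,15,0,0,0,0,0,0.005,15,0,0,0,0,0,0.002,15]
}}

```text
time_s: 32.55
tool_pos: [0.5961, 0.2383, 0.1362]
ee_rot: [-0.062, 3.138, 0.0]
force: [-3.4, 0.6, 7.7]
gripper_width: 0.0254
```

```bash
python3 - <<'E'
from meas import *
go([.5953,.2383,.1356],tilt(1.9,0))
c=capture('scene'); cv2.imwrite('pics/s15.png',cv2.resize(cv2.cvtColor(c['frame'][180:330,440:640],cv2.COLOR_RGB2BGR),(800,600),interpolation=2)); W=cloud(c); z=W[...,2]
P=sel(W,near(W,.5953,.238,.045)&(z>.034)&(z<.06));print(np.histogram(P[:,2],bins=np.arange(.034,.061,.002)))
E
```

```text
t 32.55 pos [0.5961 0.2383 0.1362] yz [-0.039  0.999 -0.   ] [ 3.3e-03  1.0e-04 -1.0e+00] F [-3.39  0.56  7.73] T [-0.12  1.78 -0.  ] w 0.0254 q [ 0.63  0.48 -0.07  0.   -1.02 -2.17]
 turn [-0.      0.0042  0.008 ]  shift now [ 0.0017 -0.      0.0011]  shift after turn [ 0.0017 -0.      0.0011]
(array([ 55, 160, 204, 152, 113,  31,  35,  28,  35,  30,  30,  35,  33]), array([0.034, 0.036, 0.038, 0.04 , 0.042, 0.044, 0.046, 0.048, 0.05 ,
       0.052, 0.054, 0.056, 0.058, 0.06 ]))
```

View pics/s15.png

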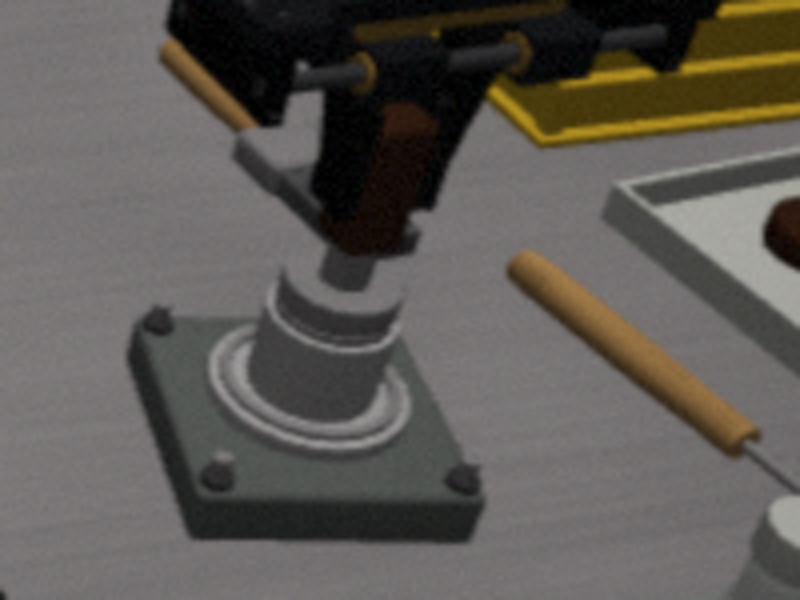

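Call:
{"name": "drive_tool", "arguments": {
  "steps": [0,0.006,0,0.002,0,0.008,15,0,0.004,0,0.001,0,0.008,15,0,0.004,0,0.001,0,0.009,15,0,0.004,0,0.001,0,0.009,15,0,0.004,0,0.001,0,0.009,15]
}}

```text
time_s: 33.1
tool_pos: [0.5968, 0.2385, 0.1353]
ee_rot: [-0.071, 3.14, -0.001]
force: [-7.5, -2.5, 18.5]
gripper_width: 0.0258
```

```bash
python3 - <<'E'
from meas import *
go([.5953,.2383,.1356],tilt(1.9,0))
E
```

```text
t 33.1 pos [0.5968 0.2385 0.1353] yz [-0.045  0.999 -0.   ] [ 1.3e-03 -3.0e-04 -1.0e+00] F [-7.45 -2.47 18.47] T [-0.42  2.9  -0.12] w 0.0258 q [ 0.63  0.48 -0.07  0.   -1.02 -2.16]
 turn [-0.0005  0.0016  0.0155]  shift now [ 0.003  -0.0003 -0.0006]  shift after turn [ 0.003  -0.0003 -0.0006]
```

Call:
{"name": "drive_tool", "arguments": {
  "steps": [0,0.004,0.01,0.005,0,0.009,15,0,0.004,0.005,0.005,0,0.01,15,0,0.004,0.005,0.005,0,0.01,15,0,0.004,0.005,0.005,0,0.01,15,0,0.004,0.005,0.005,0,0.01,15]
}}

```text
time_s: 33.6
tool_pos: [0.5947, 0.2384, 0.1353]
ee_rot: [-0.051, 3.124, 0.002]
force: [-4.4, -2.3, 18.0]
gripper_width: 0.0257
```

```bash
python3 - <<'E'
from meas import *
go([.5953,.2383,.1356],tilt(1.9,0))
c=capture('scene'); cv2.imwrite('pics/s16.png',cv2.resize(cv2.cvtColor(c['frame'][180:330,440:640],cv2.COLOR_RGB2BGR),(800,600),interpolation=2)); np.save('s16.npy',c,allow_pickle=True)
go([.5953,.2383,.1356],tilt(1.9,0))
E
```

```text
t 33.6 pos [0.5947 0.2384 0.1353] yz [-0.032  0.999  0.001] [ 0.0176  0.0015 -0.9998] F [-4.37 -2.29 18.02] T [-0.91  1.7   0.12] w 0.0257 q [ 0.64  0.47 -0.09  0.01 -1.   -2.18]
 turn [ 0.0012  0.0224 -0.001 ]  shift now [-0.0013 -0.0003 -0.0005]  shift after turn [-0.0013 -0.0003 -0.0005]
t 33.65 pos [0.5945 0.2384 0.1353] yz [-0.032  0.999  0.001] [ 0.0177  0.0016 -0.9998] F [-4.12 -2.15 17.07] T [-0.9   1.62  0.08] w 0.0258 q [ 0.64  0.47 -0.09  0.01 -1.   -2.18]
 turn [ 0.0013  0.0226 -0.001 ]  shift now [-0.0015 -0.0003 -0.0005]  shift after turn [-0.0015 -0.0003 -0.0006]
```

View pics/s16.png

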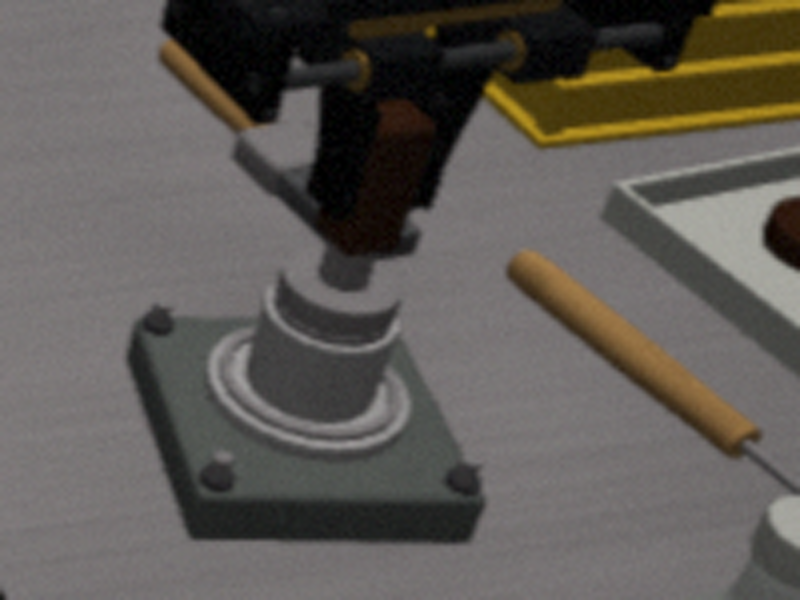

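Call:
{"name": "drive_tool", "arguments": {
  "steps": [0.001,0.015,0,-0.001,0,0.01,15,0,0.012,0,-0.001,0,0.01,15,0,0.008,0,0,0,0.01,15,0,0.006,0,0,0,0.01,15,0,0.006,0,0,0,0.01,15]
}}

```text
time_s: 34.15
tool_pos: [0.5978, 0.2385, 0.1353]
ee_rot: [0.064, -3.135, 0.001]
force: [-8.1, -0.5, 20.8]
gripper_width: 0.0256
```

```bash
cat > lvl.py <<'E'
from meas import *
def lvl(c):
    W=cloud(c); z=W[...,2]; r=np.hypot(W[...,0]-.595,W[...,1]-.237)
    P=sel(W,(r>.031)&(r<.04)&(z>.034)&(z<.062))
    A=np.c_[P[:,0]-.595,P[:,1]-.237,np.ones(len(P))]; k=np.ones(len(P),bool)
    for _ in range(6):
        x=np.linalg.lstsq(A[k],P[k,2],rcond=None)[0]; k=abs(A@x-P[:,2])<.0025
    print('ring plane slope',x[:2].round(4),'z',x[2].round(4),k.sum())
    P=sel(W,(r<.03)&(z>.07)&(z<.11))
    print('foot/lid z hist',np.histogram(P[:,2],bins=np.arange(.07,.112,.004))[0])
E
python3 - <<'E'
from lvl import *
for n in ('scene4','scene5','s16'): lvl(np.load(n+'.npy',allow_pickle=True).item())
go([.5953,.2383,.1356],tilt(1.9,0))
c=capture('scene'); lvl(c)
c=capture('top'); lvl(c); lvl(np.load('top5.npy',allow_pickle=True).item())
go([.5953,.2383,.1356],tilt(1.9,0))
E
```

```text
ring plane slope [-0.0375  0.0412] z 0.0522 273
foot/lid z hist [ 65  62  65  62 129  56 348  82   0   0]
ring plane slope [-0.0456  0.0407] z 0.0524 271
foot/lid z hist [ 69  61  69  69 136  53 322 108   0   0]
ring plane slope [-0.0092  0.0524] z 0.04 273
foot/lid z hist [ 69 107  77  51  65  72 268  33  20  26]
t 34.15 pos [0.5978 0.2385 0.1353] yz [-0.041  0.999 -0.001] [-5.8e-03 -8.0e-04 -1.0e+00] F [-8.09 -0.48 20.84] T [-0.37  3.44 -0.04] w 0.0256 q [ 0.63  0.49 -0.06 -0.   -1.03 -2.16]
 turn [-0.0007 -0.0075  0.01  ]  shift now [ 0.0051 -0.0003 -0.0006]  shift after turn [ 0.005  -0.0003 -0.0006]
ring plane slope [-0.067   0.0361] z 0.0404 285
foot/lid z hist [ 61 119  67  55  61  80 264  30  26  22]
ring plane slope [-0.0393 -0.0502] z 0.0383 189
foot/lid z hist [ 25  62  47  23  18  71 160  19   7   6]
ring plane slope [-0.0114 -0.0407] z 0.0505 213
foot/lid z hist [ 18  28  20  24  76  43 322 120   0   0]
t 34.25 pos [0.5978 0.2385 0.1353] yz [-0.041  0.999 -0.   ] [-5.8e-03 -7.0e-04 -1.0e+00] F [-7.95 -0.72 20.26] T [-0.37  3.51 -0.01] w 0.0257 q [ 0.63  0.49 -0.06 -0.   -1.03 -2.16]
 turn [-0.0007 -0.0074  0.0098]  shift now [ 0.0051 -0.0003 -0.0006]  shift after turn [ 0.0051 -0.0003 -0.0006]
```

Call:
{"name": "drive_tool", "arguments": {
  "steps": [0,0.006,0.004,0.005,0,0.01,15,0,0.01,0.003,0.004,0,0.01,15,0,0.011,0.003,0.004,0,0.01,15,0,0.011,0.003,0.004,0,0.01,15,0,0.011,0.003,0.004,0,0.01,15]
}}

```text
time_s: 34.75
tool_pos: [0.5975, 0.2385, 0.1353]
ee_rot: [0.059, -3.129, -0.002]
force: [-3.5, -2.2, 16.4]
gripper_width: 0.0254
```

```bash
python3 - <<'E'
from lvl import *
go([.5953,.2383,.1356],tilt(1.9,0))
E
```

```text
t 34.75 pos [0.5975 0.2385 0.1353] yz [-0.038  0.999  0.001] [-1.190e-02  8.000e-04 -9.999e-01] F [-3.47 -2.22 16.41] T [-0.88  1.55  0.01] w 0.0254 q [ 0.63  0.49 -0.05 -0.01 -1.04 -2.16]
 turn [ 0.0016 -0.0151  0.0057]  shift now [ 0.0045 -0.0003 -0.0005]  shift after turn [ 0.0045 -0.0003 -0.0006]
```

Call:
{"name": "drive_tool", "arguments": {
  "steps": [0.001,-0.006,0.003,0.005,0,0.01,15,0,0.002,0.003,0.004,0,0.011,15,0,0.006,0.002,0.003,0,0.011,15,0,0.006,0,0.003,0,0.011,15,0,0.006,0,0.003,0,0.011,15]
}}

```text
time_s: 35.25
tool_pos: [0.5963, 0.2385, 0.1353]
ee_rot: [-0.064, 3.137, 0.002]
force: [-6.3, -2.3, 20.4]
gripper_width: 0.0255
```

```bash
python3 - <<'E'
from lvl import *
go([.5953,.2383,.1356],tilt(1.9,0))
c=capture('scene'); lvl(c)
E
```

```text
t 35.25 pos [0.5963 0.2385 0.1353] yz [-0.041  0.999  0.001] [ 0.0044  0.0014 -1.    ] F [-6.29 -2.3  20.43] T [-0.74  2.64 -0.09] w 0.0255 q [ 0.63  0.48 -0.07  0.   -1.02 -2.16]
 turn [0.0016 0.0057 0.0096]  shift now [ 0.0021 -0.0002 -0.0006]  shift after turn [ 0.0021 -0.0002 -0.0006]
ring plane slope [-0.0456  0.0148] z 0.0402 269
foot/lid z hist [ 68 107  80  49  63  85 252  31  26  20]
```

Call:
{"name": "drive_tool", "arguments": {
  "steps": [0.001,0.008,0,0.003,0,0.012,15,0.001,0.007,0,0.003,0,0.012,15,0,0.007,0,0.003,0,0.012,15,0,0.007,0,0.003,0,0.012,15,0,0.007,0,0.003,0,0.012,15]
}}

```text
time_s: 35.8
tool_pos: [0.5966, 0.2385, 0.1353]
ee_rot: [-0.076, 3.137, 0.001]
force: [-7.2, -1.1, 22.4]
gripper_width: 0.0257
```

```bash
python3 - <<'E'
from lvl import *
go([.5953,.2383,.1356],tilt(1.9,0))
E
```

```text
t 35.8 pos [0.5966 0.2385 0.1353] yz [-0.049  0.999  0.001] [ 0.004  0.001 -1.   ] F [-7.16 -1.07 22.44] T [-0.73  2.81 -0.16] w 0.0257 q [ 0.63  0.48 -0.07  0.   -1.02 -2.16]
 turn [0.0011 0.0051 0.0198]  shift now [ 0.0025 -0.0003 -0.0006]  shift after turn [ 0.0025 -0.0004 -0.0006]
```

Steady: z 0.1353, tilt 0.2°, 26 N in all. Holding for another 0.5 s and checking from both fixed cameras.

Call:
{"name": "drive_tool", "arguments": {
  "steps": [0.001,0.009,0,0.003,0,0.012,15,0.001,0.008,0,0.003,0,0.012,15,0,0.008,0,0.003,0,0.012,15,0,0.008,0,0.003,0,0.012,15,0,0.008,0,0.003,0,0.012,15]
}}

```text
time_s: 36.3
tool_pos: [0.597, 0.2386, 0.1352]
ee_rot: [-0.089, 3.14, 0.001]
force: [-7.2, -1.7, 21.2]
gripper_width: 0.0257
```

```bash
python3 - <<'E'
from lvl import *
go([.5953,.2383,.1356],tilt(1.9,0))
c=capture('scene'); lvl(c)
cv2.imwrite('pics/s17.png',cv2.resize(cv2.cvtColor(c['frame'][180:330,440:640],cv2.COLOR_RGB2BGR),(800,600),interpolation=2))
c=capture('top'); lvl(c)
E
```

```text
t 36.3 pos [0.597  0.2386 0.1352] yz [-0.056  0.998  0.001] [ 2.e-04  6.e-04 -1.e+00] F [-7.2  -1.7  21.19] T [-0.78  2.73 -0.11] w 0.0257 q [ 0.63  0.48 -0.06 -0.   -1.02 -2.15]
 turn [0.0007 0.0003 0.0296]  shift now [ 0.0033 -0.0004 -0.0008]  shift after turn [ 0.0033 -0.0005 -0.0008]
ring plane slope [-0.0497  0.0458] z 0.0406 286
foot/lid z hist [ 63 118  65  56  62  82 267  22  27  29]
ring plane slope [-0.0624 -0.0169] z 0.0392 179
foot/lid z hist [ 21  78  38  22  17  71 159  13   9   3]
```

View pics/s17.png

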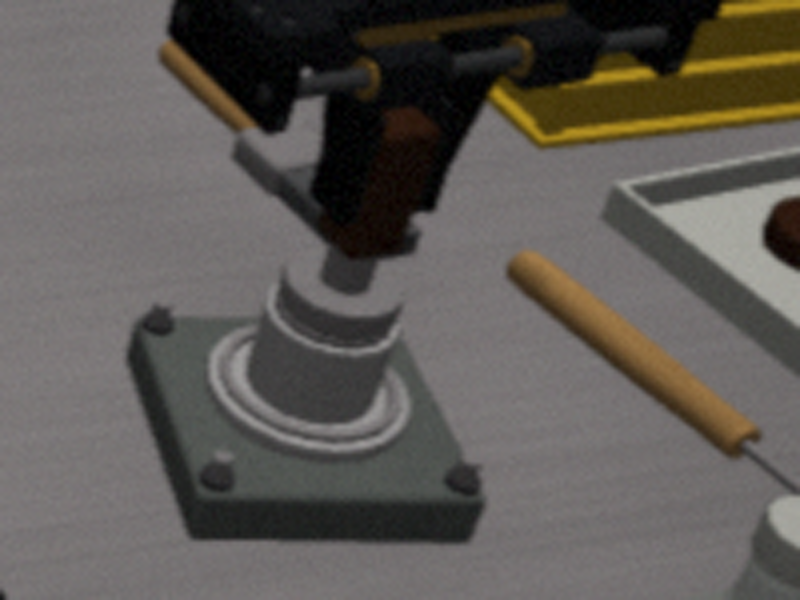

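Plate bottomed (ring plane down 12 mm), level within noise. Rising slowly.

Call:
{"name": "drive_tool", "arguments": {
  "steps": [0,0,0,0,0,-0.006,15,0,0,0,0.001,0,-0.01,15,0,0,0,0.001,0,-0.015,15,0,0,0,0,0,-0.02,15,0,0,0,0,0,-0.03,15]
}}

```text
time_s: 36.9
tool_pos: [0.5946, 0.238, 0.1746]
ee_rot: [0.087, -3.137, 0.0]
force: [0.1, -0.0, -3.8]
gripper_width: 0.0255
```

Call:
{"name": "drive_tool", "arguments": {
  "steps": [0,0,0,0,0,-0.04,15,0,0,0,0,0,-0.04,15,0,0,0,0,0,-0.03,15,0,0,0,0,0,0,15,0,0,0,0,0,0,15]
}}

```text
time_s: 37.4
tool_pos: [0.5958, 0.2387, 0.2291]
ee_rot: [0.085, -3.136, -0.001]
force: [0.7, -0.4, -4.3]
gripper_width: 0.0258
```

```bash
python3 - <<'E'
from lvl import *
go([.616,.0127,.2],tilt(1.9,0))
for n in ('scene','top'):
    c=capture(n); lvl(c); W=cloud(c); z=W[...,2]
    P=sel(W,near(W,.595,.237,.02)&(z>.08)&(z<.105)); print(n,'lid',len(P),np.median(P,0).round(4)); save(c,n+'18')
    c5=np.load(n+'5.npy',allow_pickle=True).item(); W=cloud(c5); z=W[...,2]
    P=sel(W,near(W,.595,.237,.02)&(z>.08)&(z<.105)); print(n,'lid before',len(P),np.median(P,0).round(4))
E
```

```text
t 37.4 pos [0.5958 0.2387 0.2291] yz [-0.054  0.999  0.001] [-4.7e-03  4.0e-04 -1.0e+00] F [ 0.75 -0.43 -4.28] T [-0.08  0.03 -0.01] w 0.0258 q [ 0.63  0.41  0.07 -0.   -1.23 -2.15]
 turn [ 0.0007 -0.0059  0.0272]  shift now [-0.0159 -0.4536  0.0577]  shift after turn [-0.0253 -0.4531  0.0581]
ring plane slope [-0.0607  0.0395] z 0.0519 276
foot/lid z hist [ 64  71  67  63 121 311 133   0   0   0]
scene lid 284 [0.5959 0.2361 0.0937]
scene lid before 297 [0.5963 0.2364 0.0976]
ring plane slope [-0.0182 -0.0235] z 0.051 220
foot/lid z hist [ 18  22  22  26 101 314 125   0   0   0]
top lid 303 [0.5941 0.2363 0.0935]
top lid before 309 [0.595  0.2369 0.0972]
```

View pics/scene18.png

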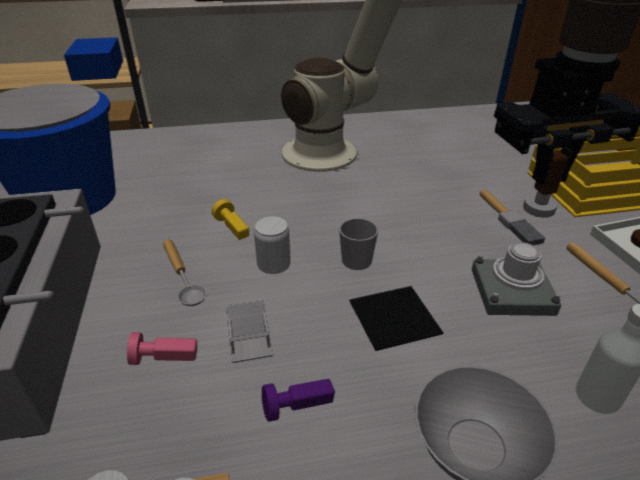

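Lid went down 3.8 mm (4 is home) and the plate has sprung back up with the tin in the ring. Back to the mat.

Call:
{"name": "drive_tool", "arguments": {
  "steps": [0,-0.006,0.01,-0.003,-0.06,0,15,0,0,0.008,-0.003,-0.09,0,15,0,0,0.008,-0.004,-0.095,0,15,0,0,0,-0.005,-0.09,0,15,0,0,0,-0.005,-0.08,0,15]
}}

```text
time_s: 38.0
tool_pos: [0.6133, 0.0309, 0.2216]
ee_rot: [0.068, -3.132, 0.003]
force: [0.3, 0.4, -4.0]
gripper_width: 0.0256
```

```bash
python3 - <<'E'
from h import *
go([.6155,.0127,.1],tilt(1.9,0))
E
```

```text
t 38.0 pos [0.6133 0.0309 0.2216] yz [-0.044  0.999 -0.002] [-0.0086 -0.002  -1.    ] F [ 0.31  0.43 -4.03] T [ 0.06 -0.14  0.01] w 0.0256 q [ 0.31  0.37 -0.01 -0.   -1.19 -1.84]
 turn [-0.0021 -0.011   0.0133]  shift now [-0.0049 -0.0361  0.2433]  shift after turn [-0.0032 -0.0365  0.2432]
```

Call:
{"name": "drive_tool", "arguments": {
  "steps": [-0.002,-0.011,0.012,-0.004,-0.03,0.03,15,0,0,0,0,0,0.06,15,0,0,0,0,0,0.07,15,0,0,0,0,0,0.06,15,0,0,0,0,0,0,15]
}}

```text
time_s: 38.5
tool_pos: [0.6141, 0.007, 0.1047]
ee_rot: [0.036, -3.137, 0.003]
force: [-1.6, -0.5, -4.0]
gripper_width: 0.0255
```

```bash
python3 - <<'E'
from h import *
go([.6155,.0127,.066],tilt(1.9,0))
E
```

```text
t 38.5 pos [0.6141 0.007  0.1047] yz [-0.023  1.    -0.002] [-0.0045 -0.0021 -1.    ] F [-1.55 -0.55 -4.01] T [-0.08  0.21 -0.03] w 0.0255 q [ 0.27  0.47 -0.17  0.   -0.93 -1.82]
 turn [-0.0025 -0.0058 -0.0127]  shift now [-0.0035  0.0116  0.0774]  shift after turn [-0.0032  0.0114  0.0774]
```

Call:
{"name": "drive_tool", "arguments": {
  "steps": [-0.002,-0.006,-0.012,-0.003,0.011,0.015,15,0,0,0,0,0,0.03,15,0,0,0,0,0,0.025,15,0,0,0,0,0,0,15,0,0,0,0,0,0,15]
}}

```text
time_s: 39.0
tool_pos: [0.6194, 0.0146, 0.072]
ee_rot: [-0.058, 3.133, -0.0]
force: [0.4, -0.2, -3.1]
gripper_width: 0.0261
```

```bash
python3 - <<'E'
from h import *
go([.6155,.0127,.0576],tilt(1.9,0))
E
```

```text
t 39.0 pos [0.6194 0.0146 0.072 ] yz [-0.037  0.999 -0.   ] [ 0.0083 -0.     -1.    ] F [ 0.35 -0.18 -3.14] T [-0.07  0.02  0.01] w 0.0261 q [ 0.29  0.51 -0.2   0.   -0.85 -1.82]
 turn [-0.0004  0.0106  0.005 ]  shift now [ 0.0081 -0.0035  0.0287]  shift after turn [ 0.0079 -0.0035  0.0288]
```

Call:
{"name": "drive_tool", "arguments": {
  "steps": [0,0.0105,0.004,0.007,-0.003,0.008,15,0,0,0,0,0,0.008,15,0,0,0,0,0,0.006,15,0,0,0,0,0,0,15,0,0,0,0,0,0,15]
}}

```text
time_s: 39.5
tool_pos: [0.6174, 0.0133, 0.063]
ee_rot: [-0.054, 3.137, 0.001]
force: [-0.7, -0.1, -3.9]
gripper_width: 0.0259
```

```bash
python3 - <<'E'
from h import *
go([.6155,.0127,.0576],tilt(1.9,0))
E
```

```text
t 39.5 pos [0.6174 0.0133 0.063 ] yz [-0.034  0.999  0.   ] [ 4.6e-03  6.0e-04 -1.0e+00] F [-0.68 -0.14 -3.88] T [ 0.06 -0.05 -0.04] w 0.0259 q [ 0.28  0.52 -0.21  0.   -0.84 -1.82]
 turn [0.0006 0.0058 0.0015]  shift now [ 0.0039 -0.001   0.0107]  shift after turn [ 0.0038 -0.001   0.0108]
```

Call:
{"name": "drive_tool", "arguments": {
  "steps": [0,0.005,0,0.003,0,0.004,15,0,0,0,0,0,0.005,15,0,0,0,0,0,0.003,15,0,0,0,0,0,0,15,0,0,0,0,0,0,15]
}}

```text
time_s: 40.0
tool_pos: [0.6164, 0.0133, 0.0577]
ee_rot: [-0.055, 3.139, 0.001]
force: [0.8, -0.9, -2.7]
gripper_width: 0.0257
```

```bash
python3 - <<'E'
from h import *
go([.6155,.0127,.0576],tilt(1.9,0))
E
```

```text
t 40.0 pos [0.6164 0.0133 0.0577] yz [-0.035  0.999  0.   ] [ 1.9e-03  5.0e-04 -1.0e+00] F [ 0.81 -0.86 -2.69] T [-0.04  0.1   0.02] w 0.0257 q [ 0.28  0.53 -0.22  0.   -0.83 -1.82]
 turn [0.0005 0.0024 0.002 ]  shift now [ 0.0019 -0.0011  0.0001]  shift after turn [ 0.0019 -0.0011  0.0001]
```

Call:
{"name": "drive_tool", "arguments": {
  "steps": [0,0.002,0,0,0,0.002,15,0,0,0,0,0,0.002,15,0,0,0,0,0,0.002,15,0,0,0,0,0,0,15,0,0,0,0,0,0,15]
}}

```text
time_s: 40.5
tool_pos: [0.6166, 0.0133, 0.0577]
ee_rot: [-0.056, 3.14, 0.0]
force: [-1.2, 0.7, 1.1]
gripper_width: 0.0253
```

```bash
python3 - <<'E'
from h import *
go([.6155,.0127,.0576],tilt(1.9,0))
E
```

```text
t 40.5 pos [0.6166 0.0133 0.0577] yz [-0.036  0.999  0.   ] [ 1.5e-03  1.0e-04 -1.0e+00] F [-1.25  0.66  1.1 ] T [0.   0.43 0.04] w 0.0253 q [ 0.28  0.53 -0.21  0.   -0.83 -1.82]
 turn [0.0001 0.0019 0.0033]  shift now [ 0.0022 -0.0011  0.0001]  shift after turn [ 0.0022 -0.0011  0.0001]
```

On the mat. Releasing and rising.

Call:
{"name": "drive_tool", "arguments": {
  "steps": [0,0,0,0,0,0,70,0,0,0,0,0,0,70,0,0,0,0,0,0,70,0,0,0,0,0,0,70,0,0,0,0,0,0,70]
}}

```text
time_s: 41.0
tool_pos: [0.6189, 0.0135, 0.0578]
ee_rot: [-0.057, 3.135, 0.001]
force: [-0.7, -0.7, -0.5]
gripper_width: 0.0564
```

Call:
{"name": "drive_tool", "arguments": {
  "steps": [0,0,0,0,0,-0.03,80,0,0,0,0,0,-0.06,80,0,0,0,0,0,-0.08,80,0,0,0,0,0,-0.08,80,0,0,0,0,0,-0.03,80]
}}

```text
time_s: 41.5
tool_pos: [0.6164, 0.0129, 0.1985]
ee_rot: [0.056, -3.138, 0.003]
force: [0.7, 0.3, -1.1]
gripper_width: 0.0692
```

```bash
python3 - <<'E'
from lvl import *
go([.6155,.0127,.0576],tilt(1.9,0))
for n in ('wrist','scene','top'):
    c=capture(n); save(c,n+'20'); W=cloud(c); z=W[...,2]
    P=sel(W,near(W,.6158,.0126,.05)&(z>.096)&(z<.112)); print(n,'handle top',len(P),np.median(P[:,2]).round(4), cv2.minAreaRect(P[:,:2].astype(np.float32))[0] if len(P) else '')
    P=sel(W,near(W,.6158,.0126,.05)&(z>.014)&(z<.022)); print(n,'foot',len(P), circ(P) if len(P) else '')
    P=sel(W,near(W,.595,.237,.02)&(z>.08)&(z<.105)); print(n,'lid',len(P),np.median(P,0).round(4) if len(P) else '')
    for nm,x,y,lo in (('can',.44,-.17,.085),('cup',.458,-.014,.07)):
        P=sel(W,near(W,x,y,.055)&(z>lo)&(z<.1)); print(n,nm,len(P),circ(P) if len(P) else '')
E
```

```text
t 41.5 pos [0.6164 0.0129 0.1985] yz [-0.036  0.999 -0.002] [-0.0026 -0.0019 -1.    ] F [ 0.73  0.3  -1.13] T [-0.01 -0.08 -0.  ] w 0.0692 q [ 0.28  0.39 -0.05  0.   -1.14 -1.82]
 turn [-0.0022 -0.0034  0.0032]  shift now [0.0011 0.0003 0.2818]  shift after turn [ 1.800e-03 -2.000e-04  2.818e-01]
wrist handle top 1371 0.1001 (0.6157954335212708, 0.013777769170701504)
wrist foot 1075 [0.616  0.0134 0.0238]
wrist lid 637 [0.5979 0.2238 0.0943]
wrist can 0 
wrist cup 819 [ 0.464  -0.0116  0.0351]
scene handle top 176 0.0989 (0.6161928176879883, 0.013095817528665066)
scene foot 351 [0.6165 0.0137 0.0244]
scene lid 281 [0.596  0.2368 0.0937]
scene can 507 [ 0.4394 -0.1692  0.0303]
scene cup 234 [ 0.457  -0.0128  0.0372]
top handle top 149 0.0994 (0.6151521801948547, 0.01045837439596653)
top foot 207 [0.6156 0.0099 0.0239]
top lid 308 [0.5947 0.2368 0.0935]
top can 736 [ 0.4389 -0.1722  0.0295]
top cup 204 [ 0.458  -0.0149  0.0359]
```

View pics/scene20.png

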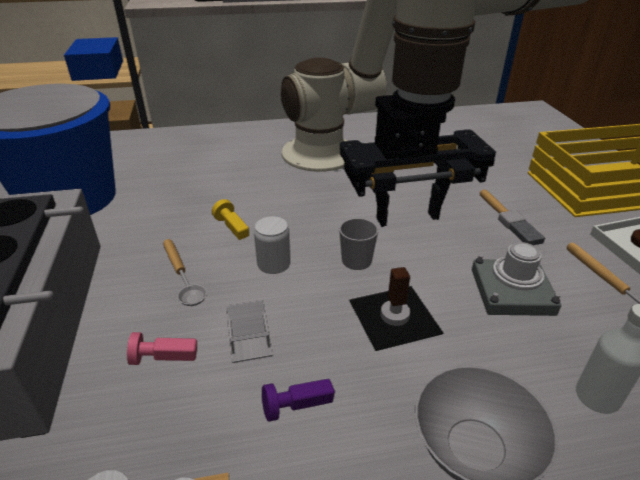

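```bash
python3 -c "
from plant import bot
print(bot.close_job(), bot.sense()['time_s'])"
```

```text
the job is handed in; nothing more can be done
the job is handed in; nothing more can be done
```

The whole sequence was carried out and handed in at about 41.6 s of the 72 s allowed.

**Order of work:** I set the tin in the ring and re-centred it once, because it first stood about 4 mm off-centre. I then drew the tamper out along its slope, stood it on the mat, let go and regrasped it from above. I pressed the lid and finally stood the tamper back on the mat. The gripper ended about 0.1 m above the tamper, touching nothing.

**Last checks:**
- **Lid:** its top is at 93.6 mm against an expected 94. It moved down about 3.8 mm of the nominal 4, which I take as fully home within camera error.
- **Plate:** it went down about 12 mm under 20–26 N, so it bottomed out, and sprang back up afterwards with the tin upright in the ring.
- **Tamper:** it stands upright on the mat, with the handle top and foot centre agreeing within 0.5 mm.
- **Can and cup:** both are unmoved within about 1 mm in the scene and top views.

**Less clean points:**
- While first bottomed out, the tamper tilted up to about 1° with up to 8 N of side force. I corrected it, then held it level within about 0.3° for the last second or so; side force stayed at about 7 N.
- The plate-slope reading from depth was noisy, about ±0.02 rad. Level is therefore judged mainly from the tool's own tilt, and the scene camera agreed with it. The top camera's last slope reading was about 0.05 rad off its unloaded one in x, which I put down to occlusion and noise.
- The top camera reads y about 2–3 mm lower than the other two, so I aligned by differences within each camera.

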